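Pack the pipe cutter, latch the tool case and stack the fittings boxes on it

ROBOT

A 6-joint arm with a two-finger parallel gripper is mounted at the origin on the work surface. World frame = base frame: x ahead of the robot, y to its left, z up, the work surface at z = 0. Lengths are in mm, angles in rad, forces in N, time in s.
With the tool pointing down it reaches from about 275 to 850 mm from the base axis. Payload 5.2 kg.
Tool frame: the origin (TCP) lies midway between the tips of the shut fingers; the grasp point (between the pads) lies 19 mm behind it; z points along the fingers, y is the direction in which the jaws open and shut (so a half turn about z gives the same grasp; the last joint's range is limited). The gripper opens to 85 mm and grips with 20 to 120 N. Pads are 22 mm wide; open, the fingers measure 114 mm over their backs; the gripper's body (76 mm by 85 mm) begins 54 mm behind the grasp point. The pads swing forward as they close: fully open they stand 13 mm farther back than shut.
Start: joints at [0.908, 0.259, 1.535, -0, 1.348, -0.203], TCP at [244.053, 492.893, 207.71] pointing down, gripper open.
Joint ranges: [-3.14, 3.14], [-0.91, 2.08], [0.19, 2.58], [-1.22, 4.36], [0.22, 2.71], [-3.12, 3.12]. Speed limits (rad/s): [2.57, 2.57, 3.14, 3.14, 3.14, 3.14].

INTERFACE

Orientations are given as a rotation vector (axis times angle).
In Python, from workcell import bot, imaging, job gives the robot as it stands. The module is installed in compiled form; this text tells all that it offers.
- The arm moves only by the tool step_arm, never from a script. Its argument "increments" is a list of rows, each an object of numbers: "wx", "wy", "wz": the turn, a rotation vector about the tool's x, y, z in rad; "tx", "ty", "tz": the shift along the tool's x, y, z in m; "fingers": the finger opening in m, from 0 to 0.0854. In form: [{"wx": .., "wy": .., "wz": .., "tx": .., "ty": .., "tz": .., "fingers": ..}, ...]. A call has 1 to 12 rows; each row is the pose to reach, as a shift and turn from the pose measured when the call began, along the tool's axes at that moment; what a row does not reach only later rows make up. A row lasts 1/8 s, in which the tool goes at most 62.5 mm and 10.7 degrees, less where a joint would pass 70% of its speed; a pose out of reach is approached as far as the arm can. A call with a gripper value outside its range is refused whole. The fingers move at their own pace and stop on an object; the grip force is fixed at half the most. Time passes only in rows, so rows that repeat a pose let the fingers close. It gives the time, the measured TCP pose, the force and the opening at its end, in the units of the state.
- bot.read_state(): the state, without advancing time (a new reading comes with each control period).
- imaging.read_camera(name): name is "side" or "top" or "wrist"; returns a dict with "pixels" (400x640x3 uint8, red, green, blue), "camera_matrix" (3x3 intrinsics, pixels), "origin" and "rotation" of the camera in the world. Camera axes: x right, y up, looking along -z (the intrinsics and any distortion apply to the point x, -y, -z); pixel columns grow to the right and rows downward; lengths in mm; the calibration is good to about 2 mm. A picture is of the moment at which its call begins. There is no depth.
- job.sign_off(): hands the job in, once; it reports no verdict.
The state is a dict: "time_s": time; "joint_pos": joint angles; "qvel": joint speeds; "effort": joint torques, N m; "tool_pos": TCP position; "tool_rot": TCP orientation; "ft_force": force on the tool from outside, world axes, zero at the start; "moment": the same for the moment, N m; "gripper_width": finger opening in mm.
Only numpy, scipy, OpenCV 4.12 (cv2) and the standard library are available. Lean on these libraries where they do the work, as an engineer would, in place of code of your own. Each camera call takes 0.05 s, during which the arm holds its last target.

TASK

Pack up for the day: lay the red pipe cutter in the empty compartment of the black tool case, close the lid fully (with the turnbuttons turned out of its way), then turn both red turnbuttons all the way inwards across it. Only then stack all the fittings boxes lying on the bench (three or four) the right way up in a single column on the pad in the middle of the lid, squarely in line with the pad and flush with one another, and let go. Leave the pressure gauge standing where it is.

Things in the scene. Friction and masses are not known exactly. Their poses are not given: they have to be found in the camera images.
- case: Black tool case, fixed; 190 (x) x 270 (y) x 100 mm high, walls 6 mm. Origin: centre of its underside; x runs from the robot's side to the hinge side, z up. The -y compartment (x -89 to 89, y -129 to 32 mm) is empty, its foam floor 35 mm above the origin; the +y one is full of copper fittings. A steel lug at each end (x = 30, y = +/-152 mm) carries a red turnbutton.
- lid (a joint): Lid angle, rad: 0 = shut (lid level on the case, its top 112 mm above the case origin), 1.57 = upright, stop at 1.8. Stiff hinge: stays where left (about 4 N at the free edge moves it). The lid is a flat black panel 190 x 270 x 12 mm, hinged along the case's far (+x) upper edge.
- lid_hinge (a point): Middle of the lid's hinge line (along the case's y), at case (95, 0, 100) mm; turns with the lid: with the lid shut its axes are parallel to the case's and the lid reaches from it to x = -190 mm, between z = 0 and 12 mm.
- lid_edge (a point): Middle of the lid's free edge, half way through its thickness; moves with the lid.
- pad (a point): Centre of the stacking pad on the lid's outer face: a yellow-framed grey rectangle 62 x 100 mm (long side along the case's y), the footprint of one box, flush with the lid's top. Moves with the lid; with the lid shut it lies at case (0, 0, 112) mm, axes parallel to the case's, z up.
- latch_left (a joint): Angle of the red turnbutton at the case's +y end, rad: 0 = open, along the case's -x beside the lid; turns counterclockwise seen from above; 1.57 = straight inwards across the lid, stop at 1.65. Stays where left (1 N at its tip turns it). Bar 14 mm wide, 16 mm high (3 to 19 mm above the shut lid's top), reaching 55 mm from its vertical pivot.
- latch_left_pivot (a point): On the pivot axis of the +y turnbutton, at the mid-height of its bar, 123 mm above the case origin.
- latch_left_tip (a point): End of the bar of the +y turnbutton, 55 mm from the pivot, at mid-height of the bar.
- latch_right (a joint): Angle of the red turnbutton at the case's -y end, rad: 0 = open, along the case's -x beside the lid; turns clockwise seen from above; 1.57 = straight inwards across the lid, stop at 1.65. Stays where left (1 N at its tip turns it). Bar 14 mm wide, 16 mm high (3 to 19 mm above the shut lid's top), reaching 55 mm from its vertical pivot.
- latch_right_pivot (a point): On the pivot axis of the -y turnbutton, at the mid-height of its bar, 123 mm above the case origin.
- latch_right_tip (a point): End of the bar of the -y turnbutton, 55 mm from the pivot, at mid-height of the bar.
- box1: Closed fittings box with an orange lid and grey body, a plain rigid block 62 (its x) x 100 (its y) x 34 mm high, about 0.25 kg; some of the four boxes may be absent. Origin at the centre of its underside, z up.
- box2: Closed fittings box with a blue lid and grey body, a plain rigid block 62 (its x) x 100 (its y) x 34 mm high, about 0.25 kg; some of the four boxes may be absent. Origin at the centre of its underside, z up.
- box3: Closed fittings box with a green lid and grey body, a plain rigid block 62 (its x) x 100 (its y) x 34 mm high, about 0.25 kg; some of the four boxes may be absent. Origin at the centre of its underside, z up.
- box4: Closed fittings box with a yellow lid and grey body, a plain rigid block 62 (its x) x 100 (its y) x 34 mm high, about 0.25 kg; some of the four boxes may be absent. Origin at the centre of its underside, z up.
- cutter: Red-handled pipe cutter lying flat, 147 mm long along its x (-82 to +65 mm), 22 mm high; the red handle is 22 mm wide from x = -62 to +22 mm, the steel head 46 mm wide is at +x. Origin at the underside, z up; about 0.22 kg.
- gauge: Delicate pressure gauge standing on a round foot 64 mm across, 105 mm tall; origin under its foot. To be left standing where it is.

How it is judged (in metres and radians):
On the way, in this order (a step that is already met when the one before it is completed fails the run):
1. the cutter lies in the empty compartment, let go, the lid still open (x of cutter in the frame of case between -0.089 and 0.089 m and y of cutter in the frame of case between -0.129 and 0.032 m and z of cutter in the frame of case between 0.025 and 0.06 m and value of joint lid above 0.8 rad and contact force between the fingers and cutter below 0.1 N), for 0.2 s.
2. the lid is shut (value of joint lid below 0.04 rad and x of cutter in the frame of case between -0.089 and 0.089 m and y of cutter in the frame of case between -0.129 and 0.032 m and z of cutter in the frame of case between 0.025 and 0.06 m), for 0.2 s.
3. both turnbuttons lie across the shut lid (value of joint each of latch_left, latch_right above 1.35 rad and value of joint lid below 0.04 rad), for 0.2 s.
At the end, for the whole second after the job is handed in: Cutter in the empty compartment; lid shut (within 0.04 rad); both turnbuttons past 1.35 rad; every box present upright and at rest in one column on the lid, within 12 mm in x and y of the pad centre, 0.14 rad of its direction and 10 mm of every other box horizontally (all of step 3 and x of cutter in the frame of case between -0.089 and 0.089 m and y of cutter in the frame of case between -0.129 and 0.032 m and z of cutter in the frame of case between 0.025 and 0.06 m and x of box1 in the frame of pad between -0.012 and 0.012 m and y of box1 in the frame of pad between -0.012 and 0.012 m and z of box1 in the frame of pad between -0.004 and 0.13 m and angle between the x axis of each of box1, box2, box3, box4 and the x axis of pad, either way round below 0.14 rad and angle between each of box1, box2, box3, box4's own z axis and vertical below 0.08 rad and linear speed of each of box1, box2, box3, box4 below 0.02 m/s and horizontal distance between box1 and box2 below 0.01 m and horizontal distance between each of box1, box2 and box3 below 0.01 m and horizontal distance between each of box1, box2, box3 and box4 below 0.01 m and x of box2 in the frame of pad between -0.012 and 0.012 m and y of box2 in the frame of pad between -0.012 and 0.012 m and z of box2 in the frame of pad between -0.004 and 0.13 m and x of box3 in the frame of pad between -0.012 and 0.012 m and y of box3 in the frame of pad between -0.012 and 0.012 m and z of box3 in the frame of pad between -0.004 and 0.13 m and x of box4 in the frame of pad between -0.012 and 0.012 m and y of box4 in the frame of pad between -0.012 and 0.012 m and z of box4 in the frame of pad between -0.004 and 0.13 m); the robot touches nothing.
It fails at once if a fittings box is set on the case before both turnbuttons are turned (value of joint any of latch_left, latch_right below 1.3 rad and ((contact force between box1 and case above 0.5 N and height (world z) of box1 above 0.09 m) or (contact force between box2 and case above 0.5 N and height (world z) of box2 above 0.09 m) or (contact force between box3 and case above 0.5 N and height (world z) of box3 above 0.09 m) or (contact force between box4 and case above 0.5 N and height (world z) of box4 above 0.09 m))).
It fails at once if the lid is swung down onto a turnbutton that is already turned across its way (value of joint lid between 0.05 and 0.3 rad and value of joint any of latch_left, latch_right above 0.7 rad).
It fails at once if the pressure gauge is knocked over or shifted by more than 40 mm (angle between gauge's own z axis and vertical above 0.4 rad or distance of gauge from where it was at the start of the episode above 0.04 m).
Of box1, box2, box3, box4 only 3 to 4 are there at a start; the rules pass over those that are not, and their reading is None.
At some moment in a run one of box1, box2, box3, box4, cutter may be knocked a few centimetres aside while the robot is not near it.
Once in a run the grip may slacken for a moment while it holds something.
It also fails if it takes over 210 s, if anything falls off the work surface, if the arm or the gripper's body presses on something with over 40 N, if the wrist force passes 120 N, or if a joint passes its speed limit or range.

## Working session

There is one attempt and no reset: what is moved stays moved. The work goes in short steps, Python scripts to look and compute and a tool call to move; the robot and the scene stay as the last step left them, time stands still between calls to the robot, and variables do not carry over. Pictures are saved under pics/ and viewed, and the job is handed in when it is done.

Besides the shell and the picture viewer there is one more tool, called after "Call:" in YAML: its name, and indented under it one key for each argument. step_arm: Moves the arm, as the interface text tells. Its arguments: {"type":"object","properties":{"increments":{"type":"array","items":{"type":"object","properties":{"wx":{"type":"number"},"wy":{"type":"number"},"wz":{"type":"number"},"tx":{"type":"number"},"ty":{"type":"number"},"tz":{"type":"number"},"fingers":{"type":"number"}}}}},"required":["increments"]}

```bash
mkdir -p pics; cat > h.py <<'E'
import numpy as np, cv2
from scipy.spatial.transform import Rotation as R
from workcell import bot, imaging, job
def snap(name, fn=None):
    c=imaging.read_camera(name)
    if fn: cv2.imwrite('pics/'+fn, c['pixels'][:,:,::-1])
    return c
def ray(c,u,v):
    K=np.array(c['camera_matrix'],float)
    d=np.linalg.inv(K)@np.array([u,v,1.0])
    d=np.array([d[0],-d[1],-d[2]])
    return np.array(c['origin'],float), np.array(c['rotation'],float)@d
def onz(c,u,v,z):
    o,d=ray(c,u,v); t=(z-o[2])/d[2]; return o+t*d
def proj(c,p):
    K=np.array(c['camera_matrix'],float)
    q=np.array(c['rotation'],float).T@(np.array(p,float)-np.array(c['origin'],float))
    q=np.array([q[0],-q[1],-q[2]]); w=K@q; return w[:2]/w[2]
E
python3 - <<'E'
from h import *
s=bot.read_state(); print(s)
for n in ['side','top','wrist']:
    c=snap(n,n+'0.png'); print(n,{k:(np.array(v).round(3).tolist()) for k,v in c.items() if k!='pixels'})
E
```

```text
{'time_s': 0.0, 'joint_pos': array([ 9.08212315e-01,  2.59345842e-01,  1.53607655e+00,  3.30271583e-05,
        1.34802033e+00, -2.02753518e-01]), 'qvel': array([-0.00152256, -0.00013456, -0.00025746, -0.00057752,  0.00065699,
        0.0006504 ]), 'effort': array([-9.24296801e-04, -4.46035516e+01, -2.90570909e+01, -2.48210963e-04,
        1.17875927e-02, -1.49762280e-05]), 'tool_pos': array([243.6741756 , 492.43786072, 206.87583924]), 'tool_rot': array([-7.15780771e-01, -3.05813642e+00,  2.61639947e-03]), 'ft_force': array([-0.17210058, -0.67629114, -0.32425573]), 'moment': array([ 0.00922989,  0.04922445, -0.03783105]), 'gripper_width': 85.24932151491753}
side {'camera_matrix': [[490.43, 0.0, 326.732], [0.0, 490.43, 201.028], [0.0, 0.0, 1.0]], 'origin': [315.374, -786.473, 1081.89], 'rotation': [0.707, -0.131, -0.335]}
top {'camera_matrix': [[409.413, 0.0, 318.063], [0.0, 409.413, 196.613], [0.0, 0.0, 1.0]], 'origin': [532.162, -9.614, 1299.557], 'rotation': [0.046, -0.05, -1.581]}
wrist {'camera_matrix': [[297.533, 0.0, 315.339], [0.0, 297.533, 198.079], [0.0, 0.0, 1.0]], 'origin': [171.574, 527.912, 373.204], 'rotation': [-0.285, -0.175, 1.101]}
```

```bash
sed -i "s/np.array(c\['rotation'\],float)/R.from_rotvec(c['rotation']).as_matrix()/g" h.py; sed -n 8,25p h.py; python3 -c "
from h import *
print(imaging.read_camera('top').keys())"
```

```text
def ray(c,u,v):
    K=np.array(c['camera_matrix'],float)
    d=np.linalg.inv(K)@np.array([u,v,1.0])
    d=np.array([d[0],-d[1],-d[2]])
    return np.array(c['origin'],float), R.from_rotvec(c['rotation']).as_matrix()@d
def onz(c,u,v,z):
    o,d=ray(c,u,v); t=(z-o[2])/d[2]; return o+t*d
def proj(c,p):
    K=np.array(c['camera_matrix'],float)
    q=R.from_rotvec(c['rotation']).as_matrix().T@(np.array(p,float)-np.array(c['origin'],float))
    q=np.array([q[0],-q[1],-q[2]]); w=K@q; return w[:2]/w[2]
dict_keys(['pixels', 'camera_matrix', 'origin', 'rotation'])
```

View pics/top0.png

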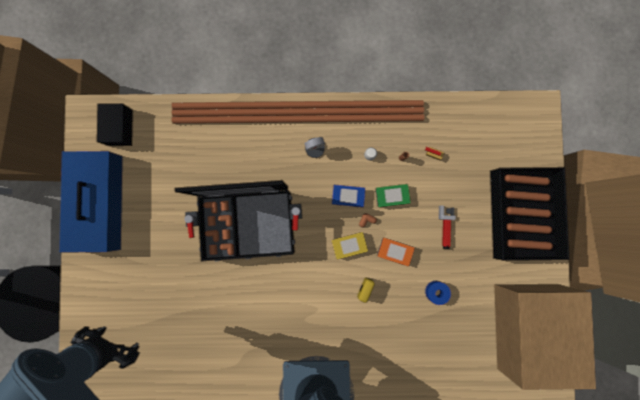

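View pics/side0.png

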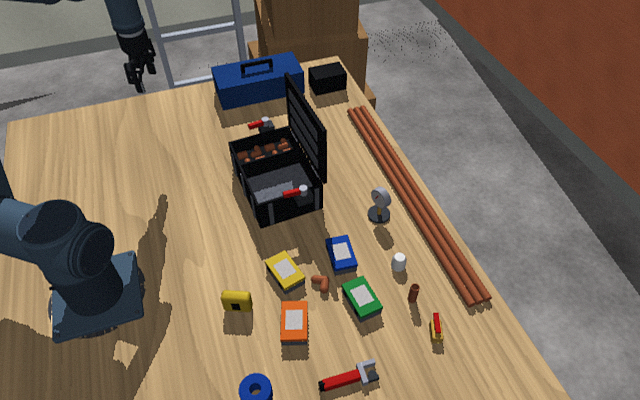

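View pics/wrist0.png

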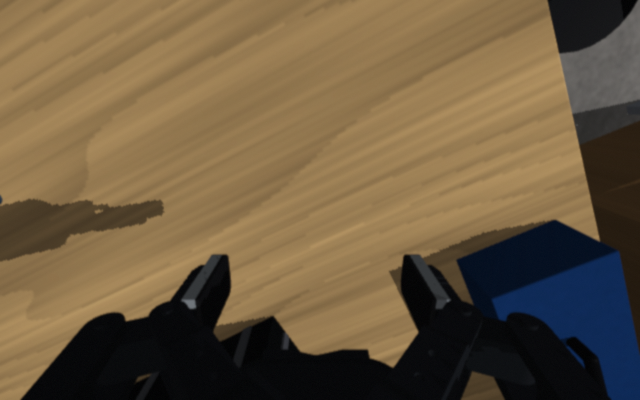

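```bash
python3 - <<'E'
from h import *
c=cv2.imread('pics/top0.png'); cv2.imwrite('pics/crop_case.png',cv2.resize(c[165:275,165:310],None,fx=5,fy=5,interpolation=cv2.INTER_CUBIC))
cv2.imwrite('pics/crop_box.png',cv2.resize(c[170:310,325:475],None,fx=5,fy=4,interpolation=cv2.INTER_CUBIC)[:600])
c=cv2.imread('pics/side0.png'); cv2.imwrite('pics/crop_case_s.png',cv2.resize(c[65:230,220:335],None,fx=3.6,fy=3.6,interpolation=cv2.INTER_CUBIC))
E
```

```text
(no output)
```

View pics/crop_case.png

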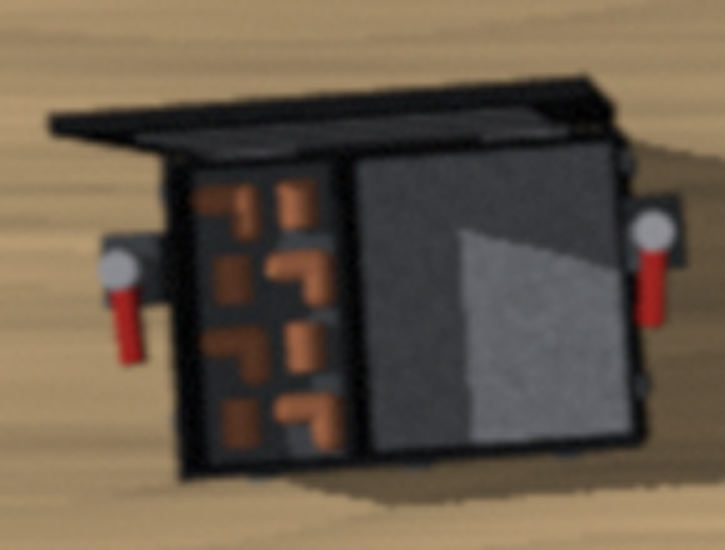

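View pics/crop_case_s.png

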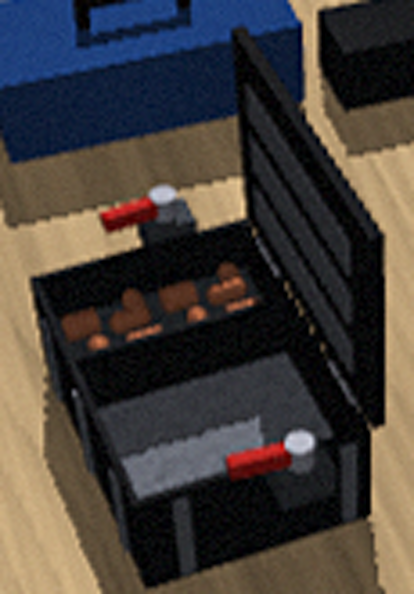

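View pics/crop_box.png

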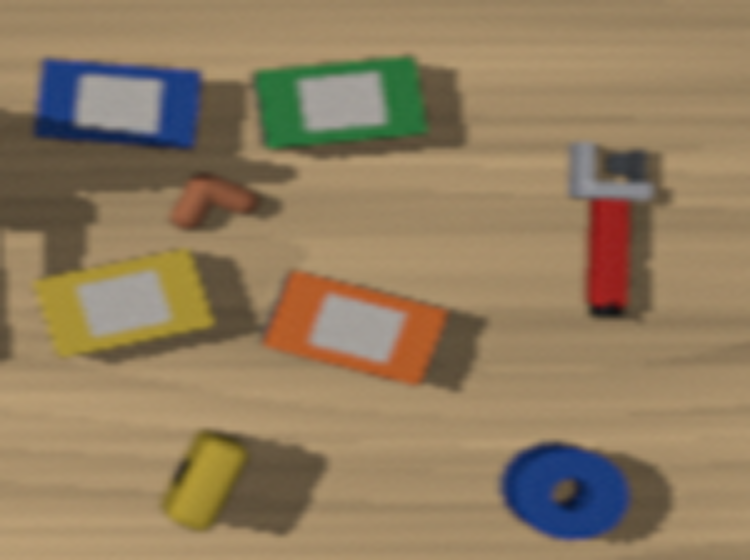

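```bash
cat >> h.py <<'E'
HSV={'orange':((7,150,120),(16,255,255)),'blue':((108,130,60),(125,255,255)),'green':((55,120,50),(80,255,255)),'yellow':((22,150,90),(33,255,255)),'red':((0,150,90),(5,255,255))}
def blobs(c,col,mina=60):
    hsv=cv2.cvtColor(c['pixels'],cv2.COLOR_RGB2HSV)
    m=cv2.inRange(hsv,np.array(HSV[col][0]),np.array(HSV[col][1]))
    if col=='red': m|=cv2.inRange(hsv,np.array((172,150,90)),np.array((180,255,255)))
    cs,_=cv2.findContours(m,cv2.RETR_EXTERNAL,cv2.CHAIN_APPROX_NONE)
    return [k for k in cs if cv2.contourArea(k)>=mina]
def rectz(c,k,z):
    "minarearect of contour cast on plane z: centre, (long,short), angle of long axis in world"
    p=np.array([onz(c,u,v,z)[:2] for u,v in k[:,0,:].astype(float)],np.float32)
    (x,y),(w,h),a=cv2.minAreaRect(p)
    if w<h: w,h,a=h,w,a+90
    a=(a+90)%180-90
    return np.round([x,y,w,h,a],1)
E
python3 - <<'E'
from h import *
t=snap('top'); s=snap('side')
for col in HSV:
    for n,c in(('top',t),('side',s)):
        for k in blobs(c,col,30):
            print(col,n,k[:,0].mean(0).round(0),rectz(c,k,34 if col!='red' else 22), cv2.contourArea(k))
for n,uv in (('capL',(188.8,219)),('capR',(295.4,211.2))):print(n,onz(t,*uv,132))
for n,uv in (('capL',(220+162/3.6,65+195/3.6)),('capR',(220+299/3.6,65+442/3.6))):print(n,onz(s,*uv,132))
for n,uv in (('rim1',(643,443)),('rim2',(182,478)),('rim3',(168,155)),('rim4',(620,140))):print(n,onz(t,165+uv[0]/5,165+uv[1]/5,100))
for n,uv in (('lidL',(52,116)),('lidR',(590,78))):print(n,onz(t,165+uv[0]/5,165+uv[1]/5,290))
E
```

```text
orange top [396. 252.] [ 437.7 -249.5  101.7   60.1   71. ] 609.0
orange side [293. 320.] [ 433.8 -251.6  103.    60.    71.4] 964.5
orange side [321. 280.] [ 525.8 -176.8   37.4   34.4  -20. ] 75.0
orange side [411. 206.] [850.4  35.3 783.9  14.8 -90. ] 826.5
orange side [418. 204.] [873.1  36.5 785.4  14.6 -90. ] 815.0
orange side [426. 202.] [895.7  36.  784.9  14.4  90. ] 713.0
blue top [438. 292.] [ 312.1 -374.4   70.5   63.4   89.4] 390.5
blue top [348. 196.] [ 611.3 -106.3   95.2   57.4   84.2] 520.5
blue top [ 84. 201.] [6.030e+02 7.112e+02 3.080e+02 1.457e+02 1.000e-01] 4516.5
blue side [255. 388.] [ 311.2 -371.4   68.2   55.3  -20.1] 686.0
blue side [341. 253.] [ 608.2 -111.6  104.7   61.4   83.2] 718.0
blue side [257.  70.] [613.2 757.8 315.  147.7  -0. ] 1858.0
green top [393. 195.] [ 611.  -244.2   96.1   56.9  -83.9] 523.5
green side [362. 296.] [ 608.8 -249.   103.    61.6  -83.9] 884.0
yellow top [366. 290.] [ 322.2 -154.9   67.9   33.9  -23. ] 206.5
yellow top [350. 245.] [ 458.6 -107.9   98.5   61.5  -76.7] 587.0
yellow side [236. 301.] [ 317.5 -155.5   72.6   54.5 
[... 227 characters left out ...]
1e+02  6.000e+01  4.040e+01  1.250e+01 -4.000e-01] 51.5
red side [340. 378.] [ 490.6 -414.9   83.2   20.9   -2.8] 310.5
red side [437. 322.] [ 750.6 -368.4   49.3   12.2   67.8] 78.5
red side [291. 191.] [552.3 146.9  48.4  15.6   0.6] 47.0
capL [543.39081029 356.12658269 132.        ]
capR [562.38069544  52.62681921 132.        ]
capL [542.63998762 354.4853785  132.        ]
capR [561.87597441  50.7685522  132.        ]
rim1 [439.90554504  60.46228196 100.        ]
rim2 [422.57205564 328.51449592 100.        ]
rim3 [610.79048847 337.99387207 100.        ]
rim4 [616.83561741  72.73794194 100.        ]
lidL [618.25969152 340.39266302 290.        ]
lidR [634.35521336  74.35411321 290.        ]
```

```bash
cat >> h.py <<'E'
def tgt(x,y,z,psi,s=None):
    "print increments (tool frame at current pose) to a tool-down pose with tool x at world angle psi deg"
    s=s or bot.read_state()
    Rc=R.from_rotvec(s['tool_rot'])
    p=np.deg2rad(psi)
    X=np.array([np.cos(p),np.sin(p),0]);Z=np.array([0,0,-1.]);Y=np.cross(Z,X)
    Rt=R.from_matrix(np.array([X,Y,Z]).T)
    w=(Rc.inv()*Rt).as_rotvec()
    t=Rc.inv().apply(np.array([x,y,z])-s['tool_pos'])/1000
    n=max(np.linalg.norm(t)/.0625,np.linalg.norm(w)/np.deg2rad(10.7))
    print('t',t.round(4),'w',w.round(4),'rows~%.1f'%n)
def st():
    s=bot.read_state()
    X=R.from_rotvec(s['tool_rot']).apply([1,0,0])
    Zt=R.from_rotvec(s['tool_rot']).apply([0,0,1])
    print('t=%.2f'%s['time_s'],'tcp',s['tool_pos'].round(1),'psi %.1f'%np.degrees(np.arctan2(X[1],X[0])),'Z',Zt.round(3),'F',s['ft_force'].round(1),'w %.1f'%s['gripper_width'],'j',s['joint_pos'].round(2))
E
python3 -c "
from h import *
st(); tgt(517,-413,120,178)"
```

```text
t=0.30 tcp [243.9 492.7 207.4] psi 153.7 Z [-0.    -0.001 -1.   ] F [ 0.4 -0.7  0.2] w 85.5 j [ 0.91  0.26  1.54 -0.    1.35 -0.2 ]
t [-0.6466 -0.6904  0.0878] w [-6.000e-04 -2.000e-04 -4.249e-01] rows~15.2
```

Call:
step_arm:
  increments:
    - {"tx":-0.6466,"ty":-0.6904,"tz":0.0,"wz":-0.425,"fingers":0.06}
    - {"tx":-0.6466,"ty":-0.6904,"tz":0.0,"wz":-0.425,"fingers":0.06}
    - {"tx":-0.6466,"ty":-0.6904,"tz":0.0,"wz":-0.425,"fingers":0.06}
    - {"tx":-0.6466,"ty":-0.6904,"tz":0.0,"wz":-0.425,"fingers":0.06}
    - {"tx":-0.6466,"ty":-0.6904,"tz":0.0,"wz":-0.425,"fingers":0.06}
    - {"tx":-0.6466,"ty":-0.6904,"tz":0.0,"wz":-0.425,"fingers":0.06}
    - {"tx":-0.6466,"ty":-0.6904,"tz":0.0,"wz":-0.425,"fingers":0.06}
    - {"tx":-0.6466,"ty":-0.6904,"tz":0.0,"wz":-0.425,"fingers":0.06}
    - {"tx":-0.6466,"ty":-0.6904,"tz":0.0,"wz":-0.425,"fingers":0.06}
    - {"tx":-0.6466,"ty":-0.6904,"tz":0.0,"wz":-0.425,"fingers":0.06}
    - {"tx":-0.6466,"ty":-0.6904,"tz":0.0,"wz":-0.425,"fingers":0.06}
    - {"tx":-0.6466,"ty":-0.6904,"tz":0.0,"wz":-0.425,"fingers":0.06}

```text
schema error: expected keys wx, wy, wz, tx, ty, tz, fingers
```

```bash
python3 -c "
from h import *
st(); tgt(517,-413,120,178)"
```

```text
t=0.30 tcp [243.9 492.7 207.4] psi 153.7 Z [-0.    -0.001 -1.   ] F [ 0.4 -0.7  0.2] w 85.5 j [ 0.91  0.26  1.54 -0.    1.35 -0.2 ]
t [-0.6466 -0.6904  0.0878] w [-6.000e-04 -2.000e-04 -4.249e-01] rows~15.2
```

All seven keys are needed per row.

Call:
step_arm:
  increments:
    - {"wx":0,"wy":0,"wz":-0.425,"tx":-0.647,"ty":-0.69,"tz":0,"fingers":0.06}
    - {"wx":0,"wy":0,"wz":-0.425,"tx":-0.647,"ty":-0.69,"tz":0,"fingers":0.06}
    - {"wx":0,"wy":0,"wz":-0.425,"tx":-0.647,"ty":-0.69,"tz":0,"fingers":0.06}
    - {"wx":0,"wy":0,"wz":-0.425,"tx":-0.647,"ty":-0.69,"tz":0,"fingers":0.06}
    - {"wx":0,"wy":0,"wz":-0.425,"tx":-0.647,"ty":-0.69,"tz":0,"fingers":0.06}
    - {"wx":0,"wy":0,"wz":-0.425,"tx":-0.647,"ty":-0.69,"tz":0,"fingers":0.06}
    - {"wx":0,"wy":0,"wz":-0.425,"tx":-0.647,"ty":-0.69,"tz":0,"fingers":0.06}
    - {"wx":0,"wy":0,"wz":-0.425,"tx":-0.647,"ty":-0.69,"tz":0,"fingers":0.06}
    - {"wx":0,"wy":0,"wz":-0.425,"tx":-0.647,"ty":-0.69,"tz":0,"fingers":0.06}
    - {"wx":0,"wy":0,"wz":-0.425,"tx":-0.647,"ty":-0.69,"tz":0,"fingers":0.06}
    - {"wx":0,"wy":0,"wz":-0.425,"tx":-0.647,"ty":-0.69,"tz":0,"fingers":0.06}
    - {"wx":0,"wy":0,"wz":-0.425,"tx":-0.647,"ty":-0.69,"tz":0,"fingers":0.06}

```text
time_s: 1.8
tool_pos: [458.7, -218.5, 207.9]
tool_rot: [0.056, 3.141, -0.001]
ft_force: [1.0, 0.0, 0.5]
gripper_width: 59.8
```

```bash
python3 -c "
from h import *
st(); tgt(517,-413,120,178)"
```

```text
t=1.80 tcp [ 458.7 -218.5  207.9] psi 178.0 Z [ 0.    -0.001 -1.   ] F [1.  0.  0.5] w 59.8 j [-0.66  0.18  1.63 -0.    1.33 -2.2 ]
t [-0.0652 -0.1923  0.088 ] w [-0.0006  0.0002 -0.0005] rows~3.5
```

Call:
step_arm:
  increments:
    - {"wx":0,"wy":0,"wz":0,"tx":-0.065,"ty":-0.192,"tz":0.088,"fingers":0.06}
    - {"wx":0,"wy":0,"wz":0,"tx":-0.065,"ty":-0.192,"tz":0.088,"fingers":0.06}
    - {"wx":0,"wy":0,"wz":0,"tx":-0.065,"ty":-0.192,"tz":0.088,"fingers":0.06}
    - {"wx":0,"wy":0,"wz":0,"tx":-0.065,"ty":-0.192,"tz":0.088,"fingers":0.06}
    - {"wx":0,"wy":0,"wz":0,"tx":-0.065,"ty":-0.192,"tz":0.088,"fingers":0.06}

```text
time_s: 2.42
tool_pos: [516.0, -414.5, 117.4]
tool_rot: [-0.059, -3.139, -0.002]
ft_force: [-0.6, 0.2, 1.1]
gripper_width: 59.8
```

```bash
python3 -c "
from h import *
st(); c=snap('wrist','w1.png'); t=snap('top'); s=snap('side')
for k in blobs(t,'red',100): print(rectz(t,k,22))
for k in blobs(s,'red',100): print(rectz(s,k,22))
for k in blobs(c,'red',100): print('w',k[:,0].mean(0),rectz(c,k,22))
st()"
```

```text
t=2.42 tcp [ 516.  -414.5  117.4] psi 177.8 Z [-0.002  0.002 -1.   ] F [-0.6  0.2  1.1] w 59.8 j [-0.84  0.52  1.36 -0.    1.26 -2.38]
[ 492.5 -411.    80.7   21.8   -1.7]
[ 490.4 -417.8   83.1   26.5   -3. ]
w [316.25560538 163.57847534] [ 491.5 -412.8   83.4   20.6   -2.8]
t=2.58 tcp [ 516.8 -411.9  120.3] psi 178.0 Z [ 0. -0. -1.] F [-0.5  0.2 -0. ] w 60.1 j [-0.84  0.52  1.36  0.    1.26 -2.38]
```

View pics/w1.png

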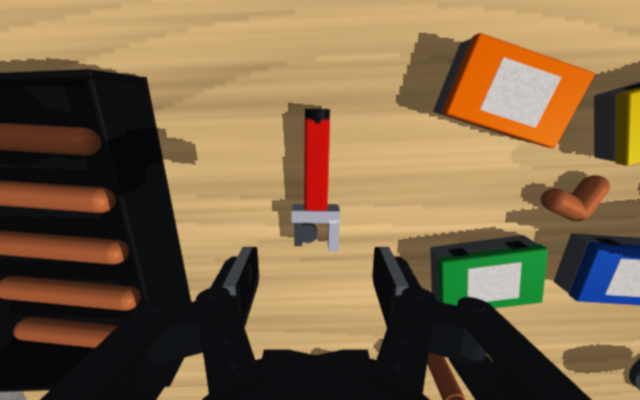

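Call:
step_arm:
  increments:
    - {"wx":0,"wy":0,"wz":-0.01,"tx":0,"ty":-0.001,"tz":0.06,"fingers":0.06}
    - {"wx":0,"wy":0,"wz":-0.01,"tx":0,"ty":-0.001,"tz":0.1,"fingers":0.06}
    - {"wx":0,"wy":0,"wz":-0.01,"tx":0,"ty":-0.001,"tz":0.116,"fingers":0.06}
    - {"wx":0,"wy":0,"wz":-0.01,"tx":0,"ty":-0.001,"tz":0.116,"fingers":0.06}
    - {"wx":0,"wy":0,"wz":-0.01,"tx":0,"ty":-0.001,"tz":0.116,"fingers":0.0}
    - {"wx":0,"wy":0,"wz":-0.01,"tx":0,"ty":-0.001,"tz":0.116,"fingers":0.0}
    - {"wx":0,"wy":0,"wz":-0.01,"tx":0,"ty":-0.001,"tz":0.116,"fingers":0.0}
    - {"wx":0,"wy":0,"wz":-0.01,"tx":0,"ty":-0.001,"tz":0.116,"fingers":0.0}
    - {"wx":0,"wy":0,"wz":-0.01,"tx":0,"ty":-0.001,"tz":0.116,"fingers":0.0}

```text
time_s: 3.7
tool_pos: [516.7, -413.0, 4.4]
tool_rot: [0.04, 3.141, -0.0]
ft_force: [0.3, 0.3, 0.0]
gripper_width: -0.2
```

```bash
python3 -c "
from h import *
st()"
```

```text
t=3.70 tcp [ 516.7 -413.     4.4] psi 178.6 Z [ 0. -0. -1.] F [0.3 0.3 0. ] w -0.2 j [-0.84  0.64  1.47  0.    1.03 -2.39]
```

```bash
python3 -c "
from h import *
c=snap('wrist','w2.png'); t=snap('top'); s=snap('side','s2.png')
for k in blobs(t,'red',100): print(rectz(t,k,22))
for k in blobs(c,'red',100): print('w',k[:,0].mean(0),rectz(c,k,22))
"
```

```text
w [317.40983607 187.22295082] [ 483.  -412.5   65.7   20.4   -3.1]
```

View pics/w2.png

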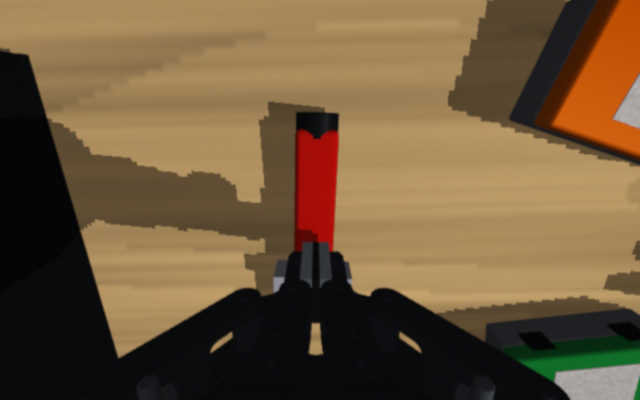

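View pics/s2.png

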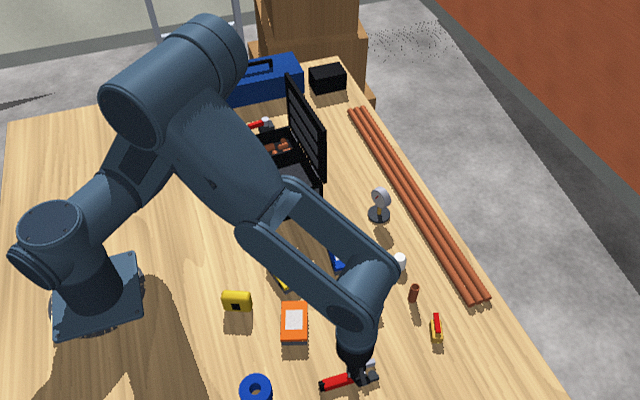

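```bash
python3 -c "
from h import *
c=snap('wrist'); 
for z in (4.4,23,22,40): print(z,proj(c,(516.7,-413,z)))
print(proj(c,(533,-413,22)),proj(c,(505,-413,22)),proj(c,(505,-424,22)))
im=cv2.resize(c['pixels'][100:310,220:420],None,fx=3.5,fy=2.8,interpolation=cv2.INTER_CUBIC)
im=cv2.convertScaleAbs(im,alpha=2,beta=20)
cv2.imwrite('pics/w3.png',im[:,:,::-1]);st()
"
```

```text
4.4 [315.93084432 238.19808578]
23 [315.99129014 252.96647497]
22 [315.98771346 252.09260359]
40 [316.05906669 269.52593795]
[316.69605677 277.37048725] [315.45187411 232.97068269] [295.33101464 233.44224857]
t=3.90 tcp [ 516.7 -412.9    4.1] psi 178.6 Z [-0.  0. -1.] F [-0.8  1.   0.7] w 0.0 j [-0.84  0.64  1.47  0.    1.03 -2.39]
```

View pics/w3.png

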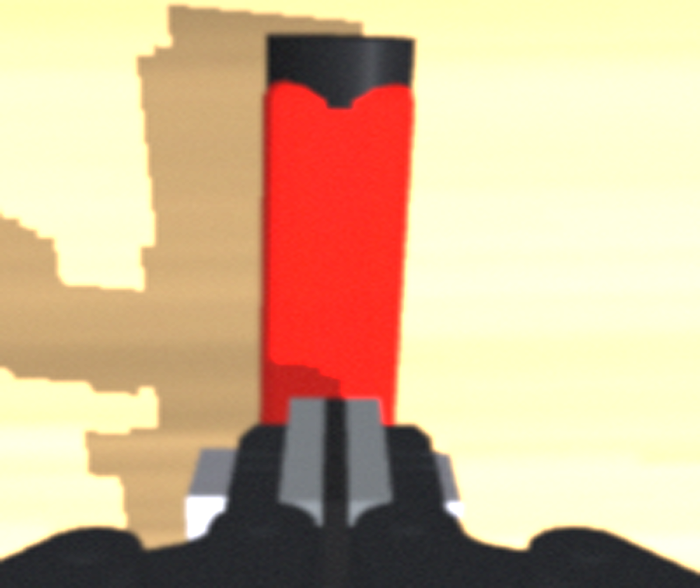

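Call:
step_arm:
  increments:
    - {"wx":0,"wy":0,"wz":0,"tx":0,"ty":0,"tz":-0.04,"fingers":0.0}
    - {"wx":0,"wy":0,"wz":0,"tx":0,"ty":0.06,"tz":-0.03,"fingers":0.0}
    - {"wx":0,"wy":0,"wz":0,"tx":0,"ty":0.06,"tz":0,"fingers":0.0}
    - {"wx":0,"wy":0,"wz":0,"tx":0,"ty":0.06,"tz":0,"fingers":0.0}

```text
time_s: 4.4
tool_pos: [516.9, -351.0, 2.3]
tool_rot: [-0.038, -3.138, -0.005]
ft_force: [-0.7, -1.0, -0.3]
gripper_width: 0.3
```

```bash
python3 -c "
from h import *
st();c=snap('wrist','w4.png');s=snap('side')
cv2.imwrite('pics/s4.png',cv2.resize(s['pixels'][300:400,280:420,::-1],None,fx=5,fy=5,interpolation=cv2.INTER_CUBIC))
p=bot.read_state()['tool_pos'];print(proj(s,p),proj(c,p))
"
```

```text
t=4.40 tcp [ 516.9 -351.     2.3] psi 178.6 Z [-0.004  0.003 -1.   ] F [-0.7 -1.  -0.3] w 0.3 j [-0.77  0.59  1.57 -0.    0.99 -2.32]
[342.36772806 352.13134066] [312.11548742 241.92243373]
```

View pics/w4.png

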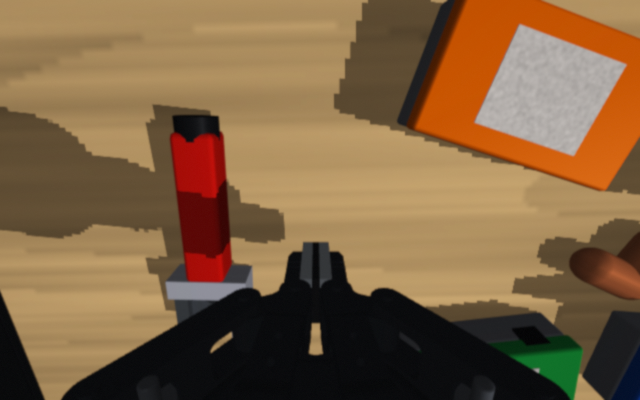

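View pics/s4.png

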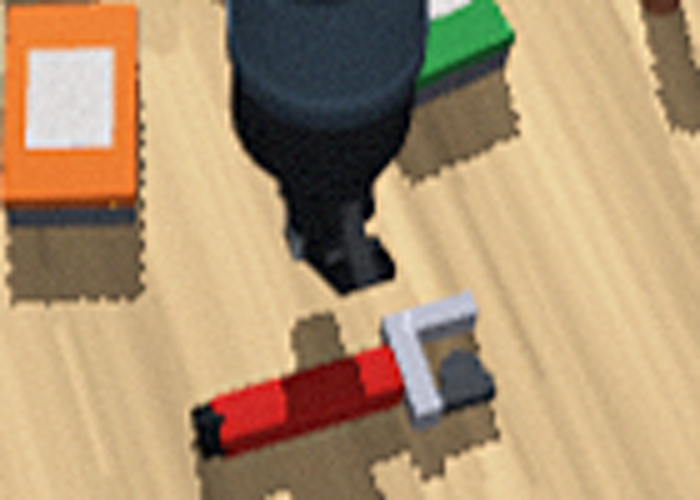

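Call:
step_arm:
  increments:
    - {"wx":0,"wy":0,"wz":0,"tx":0,"ty":0,"tz":0.005,"fingers":0.0}
    - {"wx":0,"wy":0,"wz":0,"tx":0,"ty":0,"tz":0.006,"fingers":0.0}

```text
time_s: 4.75
tool_pos: [518.5, -354.3, -1.2]
tool_rot: [0.041, 3.141, -0.001]
ft_force: [-0.0, -0.3, 0.7]
gripper_width: 0.1
```

```bash
python3 -c "
from h import *
st();c=snap('wrist','w5.png')
"
```

```text
t=4.75 tcp [ 518.5 -354.3   -1.2] psi 178.5 Z [ 0.001 -0.001 -1.   ] F [-0.  -0.3  0.7] w 0.1 j [-0.78  0.59  1.57 -0.    0.98 -2.32]
```

View pics/w5.png

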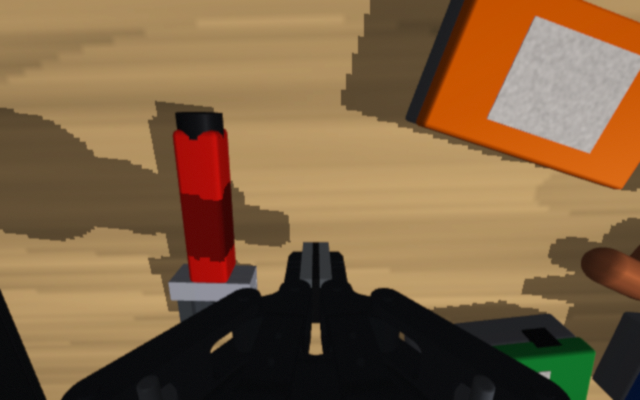

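Call:
step_arm:
  increments:
    - {"wx":0,"wy":0,"wz":0,"tx":0,"ty":0,"tz":0.004,"fingers":0.0}
    - {"wx":0,"wy":0,"wz":0,"tx":0,"ty":0,"tz":0.004,"fingers":0.0}

```text
time_s: 5.05
tool_pos: [518.2, -354.0, -5.7]
tool_rot: [-0.041, -3.141, 0.0]
ft_force: [-0.3, 0.0, -0.5]
gripper_width: 0.1
```

Call:
step_arm:
  increments:
    - {"wx":0,"wy":0,"wz":0,"tx":0,"ty":0,"tz":0.004,"fingers":0.0}
    - {"wx":0,"wy":0,"wz":0,"tx":0,"ty":0,"tz":0.004,"fingers":0.0}

```text
time_s: 5.3
tool_pos: [517.9, -353.7, -10.2]
tool_rot: [-0.041, -3.141, -0.001]
ft_force: [-0.1, 0.6, 0.4]
gripper_width: 0.4
```

Call:
step_arm:
  increments:
    - {"wx":0,"wy":0,"wz":0,"tx":0,"ty":0,"tz":0.003,"fingers":0.0}
    - {"wx":0,"wy":0,"wz":0,"tx":0,"ty":0,"tz":0.003,"fingers":0.0}

```text
time_s: 5.55
tool_pos: [517.7, -353.5, -13.6]
tool_rot: [-0.041, -3.14, -0.002]
ft_force: [-1.2, 0.3, 0.2]
gripper_width: 0.1
```

Call:
step_arm:
  increments:
    - {"wx":0,"wy":0,"wz":0,"tx":0,"ty":0,"tz":0.003,"fingers":0.0}
    - {"wx":0,"wy":0,"wz":0,"tx":0,"ty":0,"tz":0.003,"fingers":0.0}

```text
time_s: 5.8
tool_pos: [517.5, -353.3, -16.9]
tool_rot: [-0.041, -3.14, -0.002]
ft_force: [-0.2, -0.4, -0.1]
gripper_width: -0.1
```

Call:
step_arm:
  increments:
    - {"wx":0,"wy":0,"wz":0,"tx":0,"ty":0,"tz":0.003,"fingers":0.0}
    - {"wx":0,"wy":0,"wz":0,"tx":0,"ty":0,"tz":0.003,"fingers":0.0}

```text
time_s: 6.05
tool_pos: [517.3, -353.1, -20.2]
tool_rot: [-0.041, -3.139, -0.003]
ft_force: [-0.1, -0.3, 0.5]
gripper_width: -0.1
```

```bash
python3 -c "
from h import *
st();c=snap('wrist','w6.png');s=snap('side');print(c['origin'])
cv2.imwrite('pics/s6.png',cv2.resize(s['pixels'][300:400,280:420,::-1],None,fx=5,fy=5,interpolation=cv2.INTER_CUBIC))
"
```

```text
t=6.05 tcp [ 517.3 -353.1  -20.2] psi 178.5 Z [-0.002  0.002 -1.   ] F [-0.1 -0.3  0.5] w -0.1 j [-0.78  0.62  1.59 -0.    0.94 -2.32]
[ 437.00947956 -351.68079187  146.16467453]
```

View pics/s6.png

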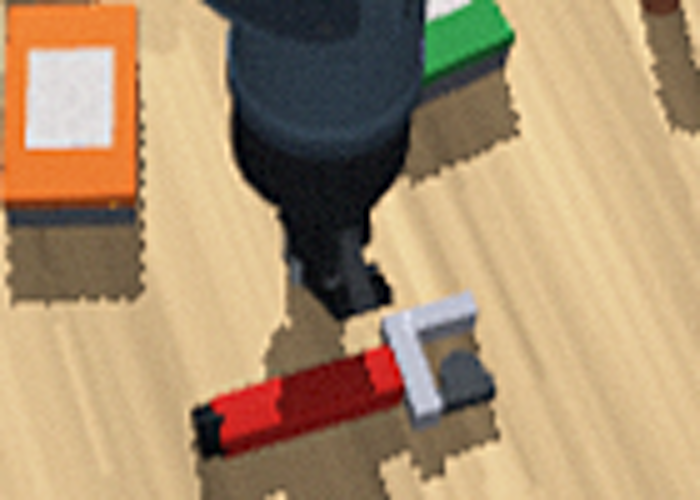

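View pics/w6.png

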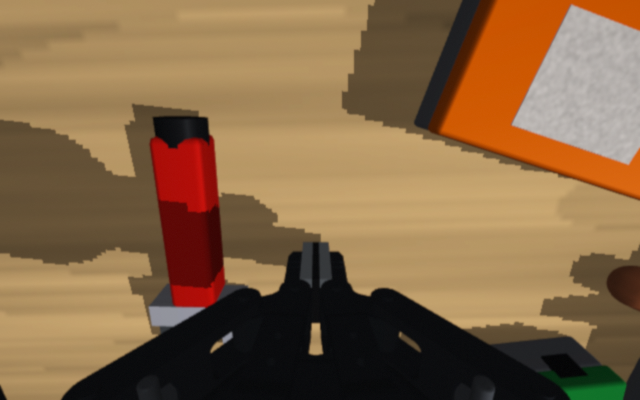

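Call:
step_arm:
  increments:
    - {"wx":0,"wy":0,"wz":0,"tx":0,"ty":0,"tz":0.002,"fingers":0.0}
    - {"wx":0,"wy":0,"wz":0,"tx":0,"ty":0,"tz":0.002,"fingers":0.0}

```text
time_s: 6.4
tool_pos: [517.3, -353.1, -22.2]
tool_rot: [-0.041, -3.139, -0.003]
ft_force: [-0.1, 0.7, -0.0]
gripper_width: -0.1
```

Call:
step_arm:
  increments:
    - {"wx":0,"wy":0,"wz":0,"tx":0,"ty":0,"tz":0.002,"fingers":0.0}
    - {"wx":0,"wy":0,"wz":0,"tx":0,"ty":0,"tz":0.002,"fingers":0.0}

```text
time_s: 6.65
tool_pos: [517.6, -353.4, -23.5]
tool_rot: [-0.041, -3.14, -0.002]
ft_force: [-1.9, 1.2, 5.1]
gripper_width: -0.1
```

```bash
python3 -c "
from h import *
st();c=snap('wrist','w7.png')
for x in (496,506,517,528): print(x,proj(c,(x,-353,0)),proj(c,(x,-353,19)))
p=R.from_rotvec(c['rotation']).as_matrix(); print(p.round(3))
"
```

```text
t=6.65 tcp [ 517.6 -353.4  -23.5] psi 178.5 Z [-0.001  0.001 -1.   ] F [-1.9  1.2  5.1] w -0.1 j [-0.78  0.62  1.59 -0.    0.94 -2.32]
496 [315.80806942 220.15582555] [315.91709823 236.02872104]
506 [316.30260468 237.70018726] [316.47337308 255.49476538]
517 [316.82445055 256.21343302] [317.05721336 275.92542262]
528 [317.32450789 273.95369884] [317.61366153 295.39753213]
[[ 0.027 -0.95  -0.311]
 [ 1.     0.026  0.007]
 [ 0.001 -0.311  0.95 ]]
```

View pics/w7.png

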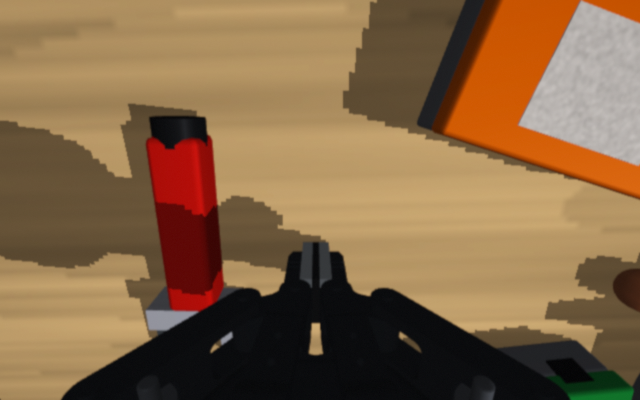

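Call:
step_arm:
  increments:
    - {"wx":0,"wy":0,"wz":0,"tx":0,"ty":0,"tz":-0.05,"fingers":0.05}
    - {"wx":0,"wy":0,"wz":-0.01,"tx":0,"ty":-0.03,"tz":-0.06,"fingers":0.05}
    - {"wx":0,"wy":0,"wz":-0.01,"tx":0,"ty":-0.06,"tz":-0.055,"fingers":0.05}
    - {"wx":0,"wy":0,"wz":-0.01,"tx":0,"ty":-0.06,"tz":-0.05,"fingers":0.05}
    - {"wx":0,"wy":0,"wz":-0.01,"tx":0,"ty":-0.06,"tz":-0.02,"fingers":0.05}
    - {"wx":0,"wy":0,"wz":-0.01,"tx":0,"ty":-0.06,"tz":0.002,"fingers":0.05}
    - {"wx":0,"wy":0,"wz":-0.01,"tx":0,"ty":-0.06,"tz":0.002,"fingers":0.05}
    - {"wx":0,"wy":0,"wz":-0.01,"tx":0,"ty":-0.06,"tz":0.002,"fingers":0.0}
    - {"wx":0,"wy":0,"wz":-0.01,"tx":0,"ty":-0.06,"tz":0.002,"fingers":0.0}
    - {"wx":0,"wy":0,"wz":-0.01,"tx":0,"ty":-0.06,"tz":0.002,"fingers":0.0}
    - {"wx":0,"wy":0,"wz":-0.01,"tx":0,"ty":-0.06,"tz":0.002,"fingers":0.0}

```text
time_s: 8.07
tool_pos: [517.3, -414.0, -23.3]
tool_rot: [0.025, 3.14, -0.002]
ft_force: [-1.2, 1.0, 12.4]
gripper_width: 20.9
```

Call:
step_arm:
  increments:
    - {"wx":0,"wy":0,"wz":0,"tx":0,"ty":0,"tz":-0.03,"fingers":0.0}
    - {"wx":0,"wy":0,"wz":0,"tx":0,"ty":0,"tz":-0.08,"fingers":0.0}
    - {"wx":0,"wy":0,"wz":0,"tx":0,"ty":0,"tz":-0.13,"fingers":0.0}
    - {"wx":0,"wy":0,"wz":0,"tx":0,"ty":0,"tz":-0.175,"fingers":0.0}
    - {"wx":0,"wy":0,"wz":0,"tx":0,"ty":0,"tz":-0.175,"fingers":0.0}

```text
time_s: 8.7
tool_pos: [518.9, -414.7, 155.6]
tool_rot: [0.024, 3.135, -0.01]
ft_force: [-0.5, 0.0, -3.1]
gripper_width: 20.7
```

```bash
python3 -c "
from h import *
st();c=snap('wrist','w8.png');tgt(536.3,153.8,150,185);st()
"
```

```text
t=8.70 tcp [ 518.9 -414.7  155.6] psi 179.1 Z [ 0.006 -0.007 -1.   ] F [-0.5  0.  -3.1] w 20.7 j [-0.84  0.49  1.32  0.    1.32 -2.4 ]
t [-0.01    0.5675  0.001 ] w [-0.0029  0.0026 -0.1026] rows~9.1
t=8.75 tcp [ 517.6 -413.4  152.5] psi 179.1 Z [ 0.003 -0.003 -1.   ] F [ 0.1 -0.5 -3.5] w 21.2 j [-0.84  0.49  1.32  0.    1.32 -2.4 ]
```

View pics/w8.png

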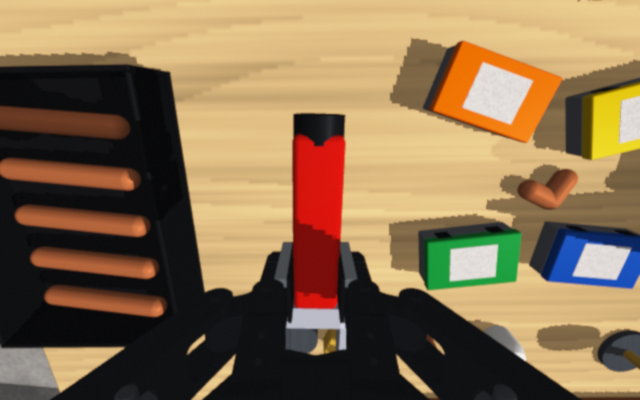

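Call:
step_arm:
  increments:
    - {"wx":0,"wy":0,"wz":-0.03,"tx":-0.004,"ty":0.05,"tz":0,"fingers":0.0}
    - {"wx":0,"wy":0,"wz":-0.05,"tx":-0.005,"ty":0.11,"tz":0,"fingers":0.0}
    - {"wx":0,"wy":0,"wz":-0.1,"tx":-0.008,"ty":0.17,"tz":0,"fingers":0.0}
    - {"wx":0,"wy":0,"wz":-0.1,"tx":-0.01,"ty":0.23,"tz":0,"fingers":0.0}
    - {"wx":0,"wy":0,"wz":-0.1,"tx":-0.01,"ty":0.29,"tz":0,"fingers":0.0}
    - {"wx":0,"wy":0,"wz":-0.1,"tx":-0.01,"ty":0.35,"tz":0,"fingers":0.0}
    - {"wx":0,"wy":0,"wz":-0.1,"tx":-0.01,"ty":0.41,"tz":0,"fingers":0.0}
    - {"wx":0,"wy":0,"wz":-0.1,"tx":-0.01,"ty":0.46,"tz":0,"fingers":0.0}
    - {"wx":0,"wy":0,"wz":-0.1,"tx":-0.01,"ty":0.51,"tz":0,"fingers":0.0}
    - {"wx":0,"wy":0,"wz":-0.1,"tx":-0.01,"ty":0.55,"tz":0,"fingers":0.0}
    - {"wx":0,"wy":0,"wz":-0.1,"tx":-0.01,"ty":0.568,"tz":0,"fingers":0.0}
    - {"wx":0,"wy":0,"wz":-0.1,"tx":-0.01,"ty":0.568,"tz":0,"fingers":0.0}

```text
time_s: 10.25
tool_pos: [534.9, 155.1, 149.0]
tool_rot: [0.136, -3.138, 0.005]
ft_force: [0.3, -0.5, -2.2]
gripper_width: 20.9
```

```bash
python3 -c "
from h import *
st();c=snap('wrist','w9.png');tgt(536.3,153.8,18,185.5);st()
"
```

```text
t=10.25 tcp [534.9 155.1 149. ] psi -175.0 Z [-0.001 -0.003 -1.   ] F [ 0.3 -0.5 -2.2] w 20.9 j [ 0.08  0.32  1.6  -0.    1.22 -1.57]
t [-0.001   0.0002  0.1314] w [-0.0037 -0.0006 -0.0103] rows~2.1
t=10.30 tcp [535.3 154.  149.4] psi -175.1 Z [-0.    -0.004 -1.   ] F [ 0.7  0.5 -2.7] w 20.7 j [ 0.08  0.32  1.6  -0.    1.22 -1.57]
```

View pics/w9.png

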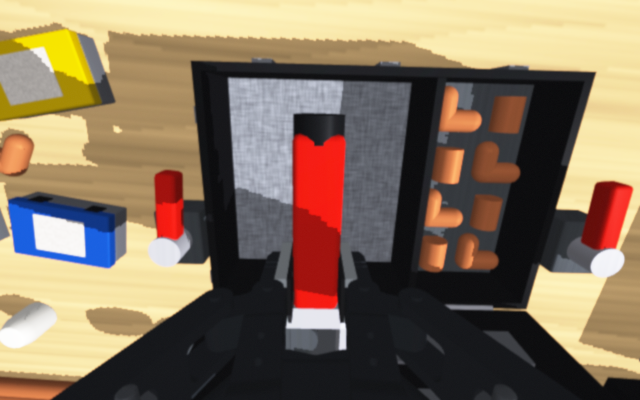

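```bash
python3 -c "
from h import *
c=snap('wrist')
for n,u in (('rimR',(193,62)),('rimL',(595,72))): print(n,onz(c,*u,100))
for n,u in (('capR',(169,249)),('capL',(605,261))): print(n,onz(c,*u,132))
for n,u in (('tipR',(169,172)),('tipL',(613,183))): print(n,onz(c,*u,131))
"
```

```text
rimR [437.93839824  63.56148726 100.        ]
rimL [421.33347576 331.05757211 100.        ]
capR [560.81919125  54.39532047 132.        ]
capL [543.7218469  356.46199382 132.        ]
tipR [506.20360211  57.61965747 131.        ]
tipL [488.97526866 340.83324335 131.        ]
```

Call:
step_arm:
  increments:
    - {"wx":0,"wy":0,"wz":-0.01,"tx":0,"ty":0,"tz":0.05,"fingers":0.0}
    - {"wx":0,"wy":0,"wz":-0.01,"tx":0,"ty":0,"tz":0.1,"fingers":0.0}
    - {"wx":0,"wy":0,"wz":-0.01,"tx":0,"ty":0,"tz":0.13,"fingers":0.0}
    - {"wx":0,"wy":0,"wz":-0.01,"tx":0,"ty":0,"tz":0.13,"fingers":0.0}

```text
time_s: 10.85
tool_pos: [533.4, 151.2, 17.3]
tool_rot: [0.145, -3.132, 0.007]
ft_force: [-0.2, 0.5, -2.4]
gripper_width: 20.6
```

Call:
step_arm:
  increments:
    - {"wx":0,"wy":0,"wz":0,"tx":0,"ty":0,"tz":0.003,"fingers":0.0}
    - {"wx":0,"wy":0,"wz":0,"tx":0,"ty":0,"tz":0.005,"fingers":0.0}

```text
time_s: 11.1
tool_pos: [534.5, 150.8, 13.5]
tool_rot: [0.144, -3.134, 0.007]
ft_force: [0.2, -0.7, -2.8]
gripper_width: 21.5
```

Call:
step_arm:
  increments:
    - {"wx":0,"wy":0,"wz":0,"tx":0,"ty":0,"tz":0.002,"fingers":0.0}
    - {"wx":0,"wy":0,"wz":0,"tx":0,"ty":0,"tz":0.002,"fingers":0.0}
    - {"wx":0,"wy":0,"wz":0,"tx":0,"ty":0,"tz":0.002,"fingers":0.05}
    - {"wx":0,"wy":0,"wz":0,"tx":0,"ty":0,"tz":0.002,"fingers":0.05}
    - {"wx":0,"wy":0,"wz":0,"tx":0,"ty":0,"tz":0.002,"fingers":0.05}
    - {"wx":0,"wy":0,"wz":0,"tx":0,"ty":0,"tz":0.0,"fingers":0.05}
    - {"wx":0,"wy":0,"wz":0,"tx":0,"ty":0,"tz":-0.05,"fingers":0.05}
    - {"wx":0,"wy":0,"wz":0,"tx":0,"ty":0,"tz":-0.11,"fingers":0.05}
    - {"wx":0,"wy":0,"wz":0,"tx":0,"ty":0,"tz":-0.16,"fingers":0.0}
    - {"wx":0,"wy":0,"wz":0,"tx":0,"ty":0,"tz":-0.2,"fingers":0.0}
    - {"wx":0,"wy":0,"wz":0,"tx":0,"ty":0,"tz":-0.2,"fingers":0.0}

```text
time_s: 12.48
tool_pos: [537.4, 151.9, 217.6]
tool_rot: [-0.144, 3.134, -0.006]
ft_force: [1.0, 0.0, 0.2]
gripper_width: 0.3
```

```bash
python3 -c "
from h import *
st();c=snap('wrist','w10.png');s=snap('side')
cv2.imwrite('pics/s10.png',cv2.resize(s['pixels'][65:230,220:335,::-1],None,fx=3.6,fy=3.6,interpolation=cv2.INTER_CUBIC))
st()
"
```

```text
t=12.47 tcp [537.4 151.9 217.6] psi -174.7 Z [ 0.005 -0.004 -1.   ] F [1.  0.  0.2] w 0.3 j [ 0.08  0.27  1.5  -0.    1.37 -1.58]
t=12.57 tcp [535.  151.7 213.4] psi -174.7 Z [-0.003 -0.004 -1.   ] F [-0.4  1.4 -1.2] w -0.0 j [ 0.08  0.27  1.51 -0.    1.37 -1.58]
```

View pics/w10.png

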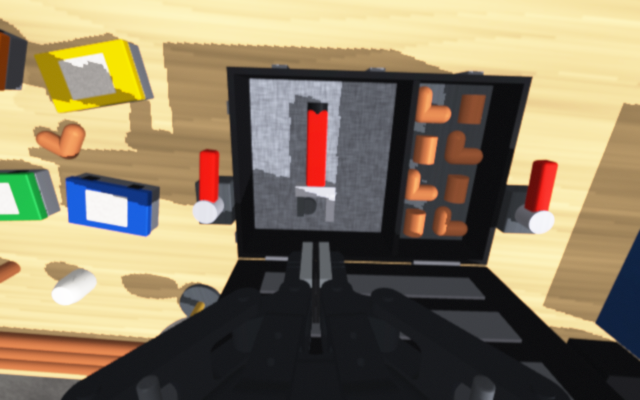

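View pics/s10.png

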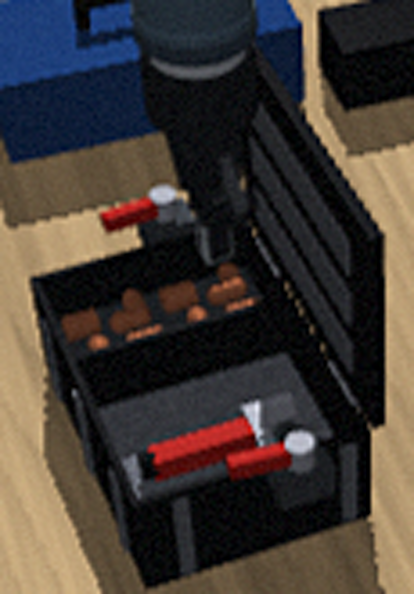

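```bash
cat >> h.py <<'E'
YAW=np.radians(3.55); ORG=np.array([522.5,202.5])
def tocase(p):
    d=np.array(p[:2])-ORG; c,s=np.cos(YAW),np.sin(YAW)
    return np.array([c*d[0]+s*d[1],-s*d[0]+c*d[1]])
def fromcase(x,y):
    c,s=np.cos(YAW),np.sin(YAW); return ORG+np.array([c*x-s*y,s*x+c*y])
E
python3 -c "
from h import *
c=snap('wrist')
for n,cap,tip in (('R',(206,211),(209,152)),('L',(540,221),(545,162))):
  a=tocase(onz(c,*cap,133));b=tocase(onz(c,*tip,131));print(n,a,b,b-a)
for k in blobs(c,'red',100): print(rectz(c,k,131)[4]-3.55, k[:,0].mean(0))
t=snap('top')
for k in blobs(t,'red',30): print(rectz(t,k,131), k[:,0].mean(0))
"
```

```text
R [  24.58957497 -148.81877899] [ -27.66786196 -142.62417575] [-52.25743693   6.19460324]
L [ 24.8239089  148.62583355] [-27.7894583  140.39547967] [-52.61336719  -8.23035387]
3.55 [543.30147059 190.09558824]
-7.449999999999999 [207.11538462 179.96153846]
0.050000000000000266 [316.02162162 151.46486486]
[ 4.986e+02  1.381e+02  5.100e+01  1.990e+01 -1.000e-01] [265.34782609 233.93478261]
[530.3  55.4  37.   14.2  -0.6] [294.87878788 222.3030303 ]
```

```bash
python3 -c "
from h import *
st()
x,y=fromcase(-12,112);tgt(x,y,150,183.55);tgt(x,y,97,183.55)
"
```

```text
t=12.68 tcp [534.1 151.5 211.9] psi -174.7 Z [-0.007 -0.005 -1.   ] F [ 0.4 -0.6 -0.1] w 0.1 j [ 0.08  0.27  1.51 -0.    1.37 -1.58]
t [0.0151 0.1644 0.0613] w [-0.0042 -0.007   0.0299] rows~2.8
t [0.0147 0.1646 0.1143] w [-0.0042 -0.007   0.0299] rows~3.2
```

Call:
step_arm:
  increments:
    - {"wx":0,"wy":0,"wz":0.03,"tx":0.008,"ty":0.06,"tz":0.03,"fingers":0.0}
    - {"wx":0,"wy":0,"wz":0.03,"tx":0.015,"ty":0.12,"tz":0.06,"fingers":0.0}
    - {"wx":0,"wy":0,"wz":0.03,"tx":0.015,"ty":0.164,"tz":0.08,"fingers":0.0}
    - {"wx":0,"wy":0,"wz":0.03,"tx":0.015,"ty":0.164,"tz":0.114,"fingers":0.0}
    - {"wx":0,"wy":0,"wz":0.03,"tx":0.015,"ty":0.164,"tz":0.114,"fingers":0.0}

```text
time_s: 13.3
tool_pos: [499.8, 312.2, 92.9]
tool_rot: [0.099, -3.124, 0.012]
ft_force: [-0.1, -1.0, 0.5]
gripper_width: 0.0
```

```bash
python3 -c "
from h import *
st();print(tocase(bot.read_state()['tool_pos']));c=snap('wrist','w11.png');st();print(tocase(bot.read_state()['tool_pos']))
"
```

```text
t=13.30 tcp [499.8 312.2  92.9] psi -176.4 Z [-0.016 -0.008 -1.   ] F [-0.1 -1.   0.5] w 0.0 j [ 0.37  0.44  1.57 -0.    1.15 -1.26]
[-15.88564808 110.92803692]
t=13.35 tcp [501.7 312.3  95.2] psi -176.4 Z [-0.012 -0.007 -1.   ] F [-0.3 -0.6  0.8] w 0.2 j [ 0.37  0.43  1.57 -0.    1.15 -1.26]
[-14.00422229 110.89385662]
```

View pics/w11.png

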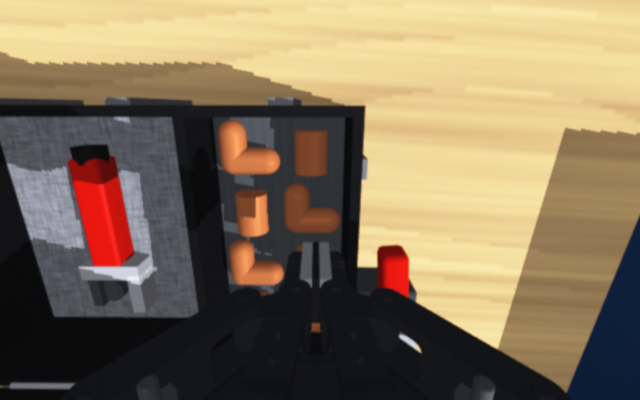

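Call:
step_arm:
  increments:
    - {"wx":0,"wy":0,"wz":0,"tx":0,"ty":0.01,"tz":0,"fingers":0.0}
    - {"wx":0,"wy":0,"wz":0,"tx":0,"ty":0.016,"tz":0,"fingers":0.0}
    - {"wx":0,"wy":0,"wz":0,"tx":0,"ty":0.019,"tz":0,"fingers":0.0}

```text
time_s: 13.72
tool_pos: [501.1, 331.7, 96.1]
tool_rot: [0.097, -3.13, 0.009]
ft_force: [0.1, -0.7, -0.2]
gripper_width: -0.0
```

Call:
step_arm:
  increments:
    - {"wx":0,"wy":0,"wz":0,"tx":0,"ty":0.002,"tz":0,"fingers":0.0}
    - {"wx":0,"wy":0,"wz":0,"tx":0,"ty":0.004,"tz":0,"fingers":0.0}

```text
time_s: 13.98
tool_pos: [500.7, 335.5, 96.3]
tool_rot: [0.097, -3.13, 0.01]
ft_force: [-1.4, -2.8, 2.4]
gripper_width: 0.0
```

```bash
python3 -c "
from h import *
st();print(tocase(bot.read_state()['tool_pos']));c=snap('wrist','w12.png');
"
```

```text
t=13.97 tcp [500.7 335.5  96.3] psi -176.4 Z [-0.01  -0.007 -1.   ] F [-1.4 -2.8  2.4] w 0.0 j [ 0.41  0.45  1.54 -0.    1.16 -1.23]
[-13.48727221 134.0966639 ]
```

View pics/w12.png

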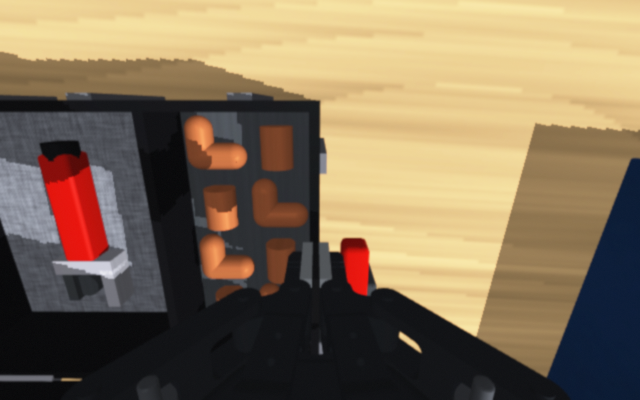

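Call:
step_arm:
  increments:
    - {"wx":0,"wy":0,"wz":0,"tx":0,"ty":0.003,"tz":0,"fingers":0.0}
    - {"wx":0,"wy":0,"wz":0,"tx":0,"ty":0.005,"tz":0,"fingers":0.0}

```text
time_s: 14.28
tool_pos: [500.5, 336.6, 96.2]
tool_rot: [0.098, -3.129, 0.021]
ft_force: [-0.3, -17.5, 4.9]
gripper_width: -0.0
```

```bash
python3 -c "
from h import *
st();print(tocase(bot.read_state()['tool_pos']));
"
```

```text
t=14.28 tcp [500.5 336.6  96.2] psi -176.4 Z [-0.011 -0.014 -1.   ] F [ -0.3 -17.5   4.9] w -0.0 j [ 0.41  0.45  1.53 -0.01  1.17 -1.22]
[-13.66746064 135.16799002]
```

```bash
python3 -c "
from h import *
t=snap('top','t13.png');s=snap('side','s13.png')
x,y=fromcase(160,0);print(x,y);tgt(x,y,290,183.55);tgt(x,y,225,183.55)
"
```

```text
682.1929829545877 212.4071284974883
t [-0.1713 -0.1376 -0.194 ] w [-0.0132 -0.0119  0.0003] rows~4.7
t [-0.1721 -0.1368 -0.129 ] w [-0.0132 -0.0119  0.0003] rows~4.1
```

View pics/t13.png

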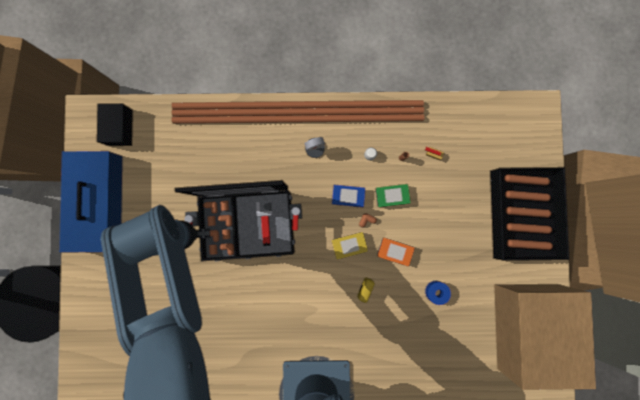

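Call:
step_arm:
  increments:
    - {"wx":0,"wy":0,"wz":0,"tx":0,"ty":-0.02,"tz":-0.02,"fingers":0.0}
    - {"wx":-0.01,"wy":-0.01,"wz":0,"tx":0,"ty":-0.02,"tz":-0.08,"fingers":0.0}
    - {"wx":-0.01,"wy":-0.01,"wz":0,"tx":0,"ty":-0.03,"tz":-0.14,"fingers":0.0}
    - {"wx":-0.01,"wy":-0.01,"wz":0,"tx":0,"ty":-0.05,"tz":-0.2,"fingers":0.0}
    - {"wx":-0.01,"wy":-0.01,"wz":0,"tx":-0.03,"ty":-0.09,"tz":-0.215,"fingers":0.0}
    - {"wx":-0.01,"wy":-0.01,"wz":0,"tx":-0.08,"ty":-0.12,"tz":-0.215,"fingers":0.0}
    - {"wx":-0.01,"wy":-0.01,"wz":0,"tx":-0.13,"ty":-0.138,"tz":-0.215,"fingers":0.0}
    - {"wx":-0.01,"wy":-0.01,"wz":0,"tx":-0.171,"ty":-0.138,"tz":-0.215,"fingers":0.0}
    - {"wx":-0.01,"wy":-0.01,"wz":0,"tx":-0.171,"ty":-0.138,"tz":-0.215,"fingers":0.0}
    - {"wx":-0.01,"wy":-0.01,"wz":0,"tx":-0.171,"ty":-0.138,"tz":-0.215,"fingers":0.0}

```text
time_s: 15.62
tool_pos: [681.7, 212.2, 311.5]
tool_rot: [0.098, -3.138, 0.004]
ft_force: [-0.0, -1.0, 0.1]
gripper_width: 0.4
```

```bash
python3 -c "
from h import *
st();s=snap('side')
cv2.imwrite('pics/s14.png',cv2.resize(s['pixels'][0:230,200:400,::-1],None,fx=2.6,fy=2.6,interpolation=cv2.INTER_CUBIC));c=snap('wrist','w14.png')
st()
"
```

```text
t=15.62 tcp [681.7 212.2 311.5] psi -176.4 Z [-0.002 -0.003 -1.   ] F [-0.  -1.   0.1] w 0.4 j [ 0.15  0.54  0.86 -0.    1.74 -1.49]
t=15.72 tcp [681.2 212.6 312.6] psi -176.4 Z [-0.    -0.003 -1.   ] F [-0.6 -0.1  0.3] w 0.0 j [ 0.15  0.54  0.86 -0.    1.74 -1.49]
```

View pics/s14.png

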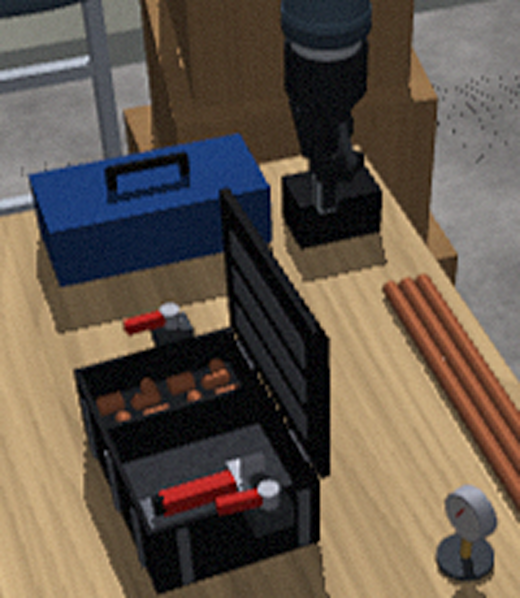

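View pics/w14.png

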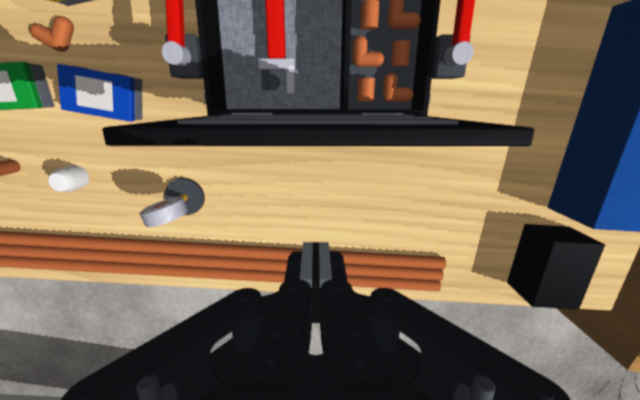

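```bash
python3 -c "
from h import *
c=snap('wrist')
for v in (128,145): print(tocase(onz(c,318,v,290)))
"
```

```text
[94.74305514  1.41586189]
[105.22382287   1.45112321]
```

Call:
step_arm:
  increments:
    - {"wx":0,"wy":0,"wz":0,"tx":0,"ty":0,"tz":0.05,"fingers":0.0}
    - {"wx":0,"wy":0,"wz":0,"tx":0,"ty":0,"tz":0.08,"fingers":0.0}
    - {"wx":0,"wy":0,"wz":0,"tx":0.02,"ty":0,"tz":0.08,"fingers":0.0}
    - {"wx":0,"wy":0,"wz":0,"tx":0.03,"ty":0,"tz":0.08,"fingers":0.0}

```text
time_s: 16.27
tool_pos: [649.8, 211.1, 233.7]
tool_rot: [-0.101, 3.139, -0.004]
ft_force: [0.7, 0.2, 0.2]
gripper_width: -0.1
```

Call:
step_arm:
  increments:
    - {"wx":0,"wy":0,"wz":0,"tx":0.015,"ty":0,"tz":-0.002,"fingers":0.0}
    - {"wx":0,"wy":0,"wz":0,"tx":0.031,"ty":0,"tz":-0.003,"fingers":0.0}
    - {"wx":0,"wy":0,"wz":0,"tx":0.051,"ty":0,"tz":-0.001,"fingers":0.0}
    - {"wx":0,"wy":0,"wz":0,"tx":0.072,"ty":0,"tz":0.004,"fingers":0.0}
    - {"wx":0,"wy":0,"wz":0,"tx":0.091,"ty":0,"tz":0.012,"fingers":0.0}

```text
time_s: 16.9
tool_pos: [559.6, 205.6, 224.2]
tool_rot: [-0.101, 3.133, -0.003]
ft_force: [2.6, -0.3, 1.1]
gripper_width: 0.3
```

```bash
python3 -c "
from h import *
st();print(tocase(bot.read_state()['tool_pos']));s=snap('side')
cv2.imwrite('pics/s15.png',cv2.resize(s['pixels'][0:230,200:400,::-1],None,fx=2.6,fy=2.6,interpolation=cv2.INTER_CUBIC))
"
```

```text
t=16.90 tcp [559.6 205.6 224.2] psi -176.3 Z [ 0.007 -0.002 -1.   ] F [ 2.6 -0.3  1.1] w 0.3 j [ 0.17  0.33  1.4  -0.    1.41 -1.47]
[37.25942213  0.8260131 ]
```

View pics/s15.png

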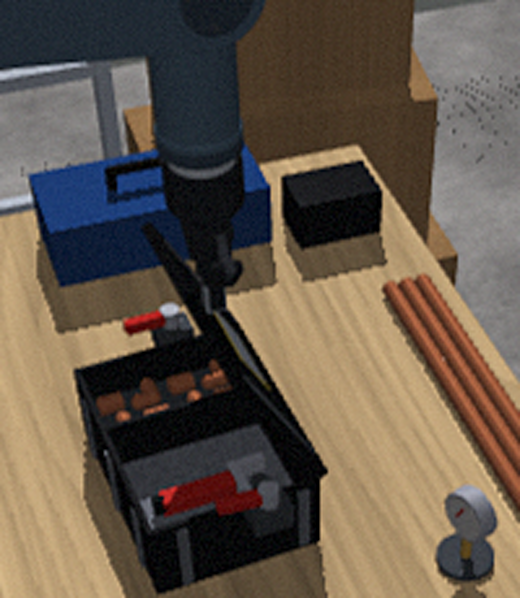

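Call:
step_arm:
  increments:
    - {"wx":0,"wy":0,"wz":0,"tx":0.019,"ty":0,"tz":0.013,"fingers":0.0}
    - {"wx":0,"wy":0,"wz":0,"tx":0.036,"ty":0,"tz":0.026,"fingers":0.0}
    - {"wx":0,"wy":0,"wz":0,"tx":0.051,"ty":0,"tz":0.04,"fingers":0.0}
    - {"wx":0,"wy":0,"wz":0,"tx":0.064,"ty":0,"tz":0.057,"fingers":0.0}
    - {"wx":0,"wy":0,"wz":0,"tx":0.075,"ty":0,"tz":0.075,"fingers":0.0}

```text
time_s: 17.58
tool_pos: [482.8, 201.0, 149.3]
tool_rot: [-0.103, 3.133, -0.002]
ft_force: [1.4, 0.7, 1.2]
gripper_width: 0.1
```

```bash
python3 -c "
from h import *
st();print(tocase(bot.read_state()['tool_pos']));s=snap('side')
cv2.imwrite('pics/s16.png',cv2.resize(s['pixels'][0:230,200:400,::-1],None,fx=2.6,fy=2.6,interpolation=cv2.INTER_CUBIC))
"
```

```text
t=17.57 tcp [482.8 201.  149.3] psi -176.2 Z [ 0.007 -0.001 -1.   ] F [1.4 0.7 1.2] w 0.1 j [ 0.18  0.25  1.69 -0.    1.19 -1.45]
[-39.734203     1.00998239]
```

View pics/s16.png

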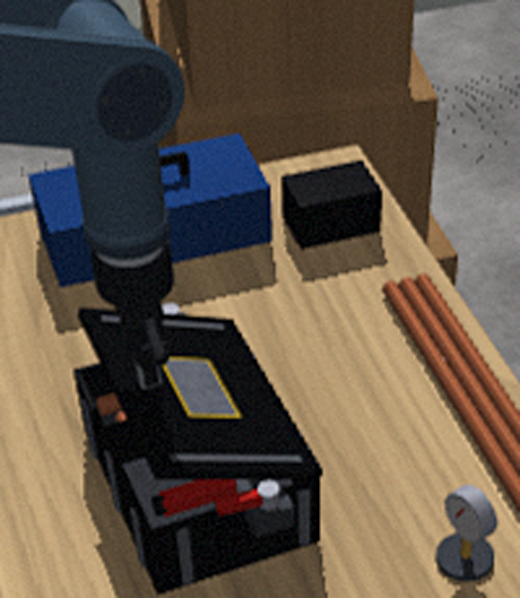

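Call:
step_arm:
  increments:
    - {"wx":0,"wy":0,"wz":0,"tx":0.005,"ty":0,"tz":0.015,"fingers":0.0}
    - {"wx":0,"wy":0,"wz":0,"tx":0.01,"ty":0,"tz":0.03,"fingers":0.0}
    - {"wx":0,"wy":0,"wz":0,"tx":0.012,"ty":0,"tz":0.042,"fingers":0.0}
    - {"wx":0,"wy":0,"wz":0,"tx":0.013,"ty":0,"tz":0.05,"fingers":0.0}

```text
time_s: 18.12
tool_pos: [467.2, 199.9, 96.7]
tool_rot: [-0.103, 3.138, -0.003]
ft_force: [-1.2, -0.1, 1.1]
gripper_width: 0.5
```

Call:
step_arm:
  increments:
    - {"wx":0,"wy":0,"wz":0,"tx":0,"ty":0,"tz":0.003,"fingers":0.0}
    - {"wx":0,"wy":0,"wz":0,"tx":0,"ty":0,"tz":0.006,"fingers":0.0}

```text
time_s: 18.38
tool_pos: [467.4, 199.9, 90.8]
tool_rot: [-0.104, 3.138, -0.003]
ft_force: [-1.5, -0.4, 2.4]
gripper_width: 0.3
```

Call:
step_arm:
  increments:
    - {"wx":0,"wy":0,"wz":0,"tx":0,"ty":0,"tz":0.002,"fingers":0.0}
    - {"wx":0,"wy":0,"wz":0,"tx":0,"ty":0,"tz":0.003,"fingers":0.0}

```text
time_s: 18.62
tool_pos: [467.5, 199.9, 88.4]
tool_rot: [-0.104, 3.138, -0.003]
ft_force: [-4.1, -0.1, 11.5]
gripper_width: -0.1
```

Call:
step_arm:
  increments:
    - {"wx":0,"wy":0,"wz":0,"tx":0,"ty":0,"tz":0.001,"fingers":0.0}
    - {"wx":0,"wy":0,"wz":0,"tx":0,"ty":0,"tz":0.001,"fingers":0.0}

```text
time_s: 18.88
tool_pos: [467.5, 199.9, 88.4]
tool_rot: [-0.104, 3.137, -0.003]
ft_force: [-3.3, -1.3, 8.7]
gripper_width: -0.1
```

Call:
step_arm:
  increments:
    - {"wx":0,"wy":0,"wz":0,"tx":0,"ty":0,"tz":-0.03,"fingers":0.0}
    - {"wx":0,"wy":0,"wz":0,"tx":0.02,"ty":0,"tz":-0.08,"fingers":0.0}
    - {"wx":0,"wy":0,"wz":0,"tx":0.05,"ty":0,"tz":-0.12,"fingers":0.0}
    - {"wx":0,"wy":0,"wz":0,"tx":0.05,"ty":0,"tz":-0.12,"fingers":0.0}

```text
time_s: 19.38
tool_pos: [418.1, 197.3, 211.7]
tool_rot: [-0.104, 3.13, -0.001]
ft_force: [1.0, -0.2, 0.3]
gripper_width: 0.1
```

```bash
python3 -c "
from h import *
st();s=snap('side');c=snap('wrist','w17.png');snap('top','t17.png')
cv2.imwrite('pics/s17.png',cv2.resize(s['pixels'][30:230,200:400,::-1],None,fx=3,fy=3,interpolation=cv2.INTER_CUBIC))
"
```

```text
t=19.38 tcp [418.1 197.3 211.7] psi -176.2 Z [ 0.01 -0.   -1.  ] F [ 1.  -0.2  0.3] w 0.1 j [ 0.2   0.09  1.73 -0.    1.31 -1.44]
```

View pics/s17.png

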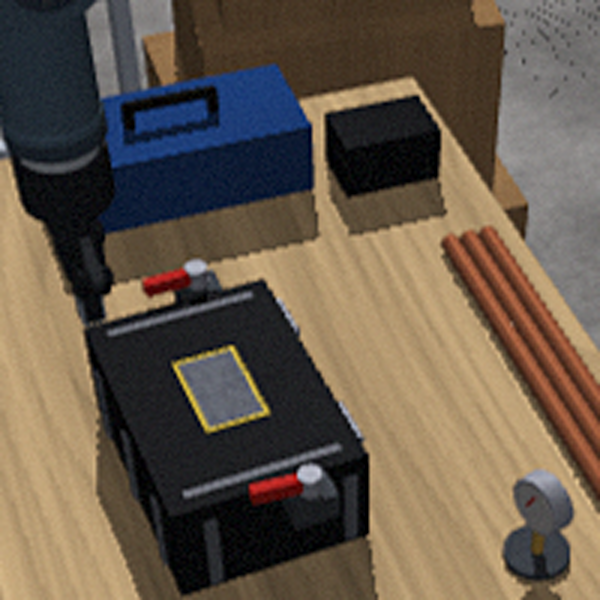

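View pics/w17.png

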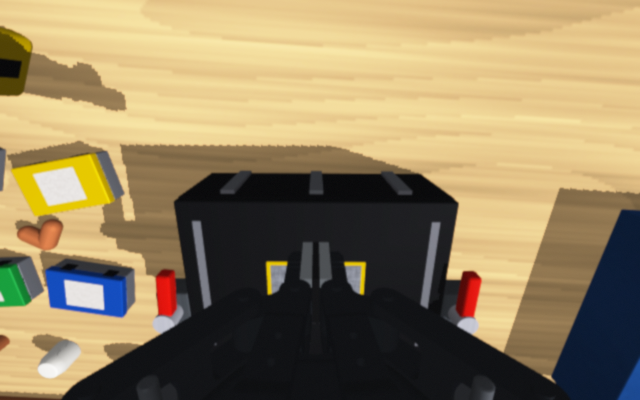

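```bash
python3 - <<'E'
from h import *
t=snap('top');s=snap('side')
for n,c,roi in (('top',t,(190,260,200,300)),('side',s,(130,190,240,300))):
    hsv=cv2.cvtColor(c['pixels'],cv2.COLOR_RGB2HSV)
    m=cv2.inRange(hsv,np.array((20,110,70)),np.array((36,255,255)))
    mm=np.zeros_like(m); a=roi; mm[a[0]:a[1],a[2]:a[3]]=m[a[0]:a[1],a[2]:a[3]]
    pts=np.argwhere(mm)[:,::-1]
    k=pts.reshape(-1,1,2).astype(np.int32)
    print(n,len(pts),rectz(c,k,112)) if len(pts)>10 else print(n,len(pts))
    for k in blobs(c,'red',25):
        print('red',rectz(c,k,131),k[:,0].mean(0))
print(fromcase(0,0))
E
```

```text
top 229 [524.1 203.9 104.9  66.5 -86.3]
red [5.121e+02 3.556e+02 3.970e+01 1.140e+01 5.000e-01] [189.125  230.0625]
red [ 5.303e+02  5.550e+01  3.700e+01  1.420e+01 -4.000e-01] [294.91176471 222.5       ]
red [ 732.9 -343.9   40.8    9.2   70.7] [432.5        150.76666667]
side 169 [522.6 203.2 105.7  65.  -85.7]
red [ 706.1 -411.5   44.1   10.7   68.1] [436.69565217 322.08695652]
red [528.   52.   43.4  14.4  -1.1] [290.75675676 191.        ]
red [509.6 352.9  43.9  14.2   8.4] [254.53333333 122.16666667]
[522.5 202.5]
```

```bash
sed -i 's/ORG=np.array(.*)/ORG=np.array([523.,203.2])/' h.py; python3 - <<'E'
from h import *
st()
x,y=fromcase(-10,188);tgt(x,y,200,183.6);tgt(x,y,96,183.6)
E
```

```text
t=19.62 tcp [417.2 196.6 206.9] psi -176.2 Z [ 0.001 -0.002 -1.   ] F [-0.3  0.   0.6] w -0.4 j [ 0.2   0.1   1.74 -0.    1.31 -1.44]
t [-0.0967  0.1877  0.0065] w [-0.0024  0.0003  0.003 ] rows~3.4
t [-0.0967  0.1879  0.1105] w [-0.0024  0.0003  0.003 ] rows~3.8
```

Call:
step_arm:
  increments:
    - {"wx":0,"wy":0,"wz":0,"tx":-0.03,"ty":0.055,"tz":0,"fingers":0.0}
    - {"wx":0,"wy":0,"wz":0,"tx":-0.06,"ty":0.11,"tz":0,"fingers":0.0}
    - {"wx":0,"wy":0,"wz":0,"tx":-0.09,"ty":0.165,"tz":0.0,"fingers":0.0}
    - {"wx":0,"wy":0,"wz":0,"tx":-0.097,"ty":0.188,"tz":0.0,"fingers":0.0}
    - {"wx":0,"wy":0,"wz":0,"tx":-0.097,"ty":0.188,"tz":0.05,"fingers":0.0}
    - {"wx":0,"wy":0,"wz":0,"tx":-0.097,"ty":0.188,"tz":0.1,"fingers":0.0}
    - {"wx":0,"wy":0,"wz":0,"tx":-0.097,"ty":0.188,"tz":0.111,"fingers":0.0}
    - {"wx":0,"wy":0,"wz":0,"tx":-0.097,"ty":0.188,"tz":0.111,"fingers":0.0}

```text
time_s: 20.62
tool_pos: [501.7, 390.1, 94.7]
tool_rot: [0.103, -3.139, 0.005]
ft_force: [0.2, 0.4, 0.8]
gripper_width: 0.0
```

```bash
python3 - <<'E'
from h import *
st();p=bot.read_state()['tool_pos'];print(tocase(p))
E
```

```text
t=20.62 tcp [501.7 390.1  94.7] psi -176.2 Z [-0.001 -0.003 -1.   ] F [0.2 0.4 0.8] w 0.0 j [ 0.49  0.5   1.46 -0.    1.18 -1.15]
[ -9.70148559 187.84948723]
```

Call:
step_arm:
  increments:
    - {"wx":0,"wy":0,"wz":0,"tx":0,"ty":-0.019,"tz":0,"fingers":0.0}
    - {"wx":0,"wy":0,"wz":0,"tx":0.003,"ty":-0.03,"tz":0,"fingers":0.0}
    - {"wx":0,"wy":0,"wz":0,"tx":0.003,"ty":-0.041,"tz":0,"fingers":0.0}
    - {"wx":0,"wy":0,"wz":0,"tx":0,"ty":-0.052,"tz":0,"fingers":0.0}
    - {"wx":0,"wy":0,"wz":0,"tx":-0.005,"ty":-0.062,"tz":0,"fingers":0.0}
    - {"wx":0,"wy":0,"wz":0,"tx":-0.013,"ty":-0.07,"tz":0,"fingers":0.0}
    - {"wx":0,"wy":0,"wz":0,"tx":-0.02,"ty":-0.076,"tz":0,"fingers":0.0}
    - {"wx":0,"wy":0,"wz":0,"tx":-0.023,"ty":-0.076,"tz":0,"fingers":0.0}

```text
time_s: 21.62
tool_pos: [530.0, 314.7, 94.5]
tool_rot: [0.102, -3.138, 0.007]
ft_force: [-1.9, -1.2, 0.6]
gripper_width: 0.0
```

```bash
python3 - <<'E'
from h import *
st();p=bot.read_state()['tool_pos'];print(tocase(p))
s=snap('side')
cv2.imwrite('pics/s18.png',cv2.resize(s['pixels'][30:230,200:400,::-1],None,fx=3,fy=3,interpolation=cv2.INTER_CUBIC))
E
```

```text
t=21.62 tcp [530.  314.7  94.5] psi -176.3 Z [-0.002 -0.005 -1.   ] F [-1.9 -1.2  0.6] w 0.0 j [ 0.36  0.47  1.51 -0.    1.16 -1.28]
[ 13.91262129 110.85001335]
```

View pics/s18.png

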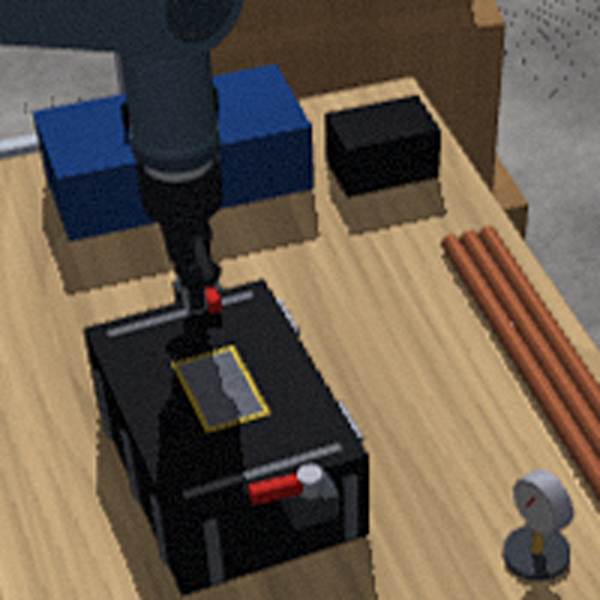

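Call:
step_arm:
  increments:
    - {"wx":0,"wy":0,"wz":0,"tx":-0.002,"ty":0,"tz":0,"fingers":0.0}
    - {"wx":0,"wy":0,"wz":0,"tx":-0.004,"ty":0,"tz":0,"fingers":0.0}

```text
time_s: 21.92
tool_pos: [531.9, 315.1, 94.2]
tool_rot: [0.103, -3.133, 0.008]
ft_force: [-10.0, -2.1, 5.5]
gripper_width: 0.3
```

```bash
python3 - <<'E'
from h import *
st()
x,y=fromcase(-10,-188);tgt(x,y,96,183.6)
E
```

```text
t=21.93 tcp [531.9 315.1  94.2] psi -176.2 Z [-0.007 -0.006 -1.   ] F [-10.   -2.1   5.5] w 0.3 j [ 0.36  0.48  1.5  -0.    1.17 -1.28]
t [ 0.0269 -0.299  -0.    ] w [-0.0052 -0.0069  0.0027] rows~4.8
```

Call:
step_arm:
  increments:
    - {"wx":0,"wy":0,"wz":0,"tx":0.015,"ty":0,"tz":0,"fingers":0.0}
    - {"wx":0,"wy":0,"wz":0,"tx":0.027,"ty":0,"tz":-0.04,"fingers":0.0}
    - {"wx":0,"wy":0,"wz":0,"tx":0.027,"ty":-0.05,"tz":-0.06,"fingers":0.0}
    - {"wx":0,"wy":0,"wz":0,"tx":0.027,"ty":-0.11,"tz":-0.06,"fingers":0.0}
    - {"wx":0,"wy":0,"wz":0,"tx":0.027,"ty":-0.17,"tz":-0.06,"fingers":0.0}
    - {"wx":0,"wy":0,"wz":0,"tx":0.027,"ty":-0.23,"tz":-0.06,"fingers":0.0}
    - {"wx":0,"wy":0,"wz":0,"tx":0.027,"ty":-0.28,"tz":-0.06,"fingers":0.0}
    - {"wx":0,"wy":0,"wz":0,"tx":0.027,"ty":-0.299,"tz":-0.06,"fingers":0.0}
    - {"wx":0,"wy":0,"wz":0,"tx":0.027,"ty":-0.299,"tz":-0.04,"fingers":0.0}
    - {"wx":0,"wy":0,"wz":0,"tx":0.027,"ty":-0.299,"tz":0,"fingers":0.0}
    - {"wx":0,"wy":0,"wz":0,"tx":0.027,"ty":-0.299,"tz":0,"fingers":0.0}

```text
time_s: 23.3
tool_pos: [521.8, 16.3, 93.6]
tool_rot: [0.104, -3.127, 0.006]
ft_force: [0.0, 0.6, -0.3]
gripper_width: -0.0
```

```bash
python3 - <<'E'
from h import *
st();p=bot.read_state()['tool_pos'];print(tocase(p))
E
```

```text
t=23.30 tcp [521.8  16.3  93.6] psi -176.2 Z [-0.012 -0.004 -1.   ] F [ 0.   0.6 -0.3] w -0.0 j [-0.18  0.32  1.75 -0.01  1.08 -1.81]
[ -12.74591408 -186.45325522]
```

Call:
step_arm:
  increments:
    - {"wx":0,"wy":0,"wz":0,"tx":-0.002,"ty":0.018,"tz":0,"fingers":0.0}
    - {"wx":0,"wy":0,"wz":0,"tx":0,"ty":0.029,"tz":0,"fingers":0.0}
    - {"wx":0,"wy":0,"wz":0,"tx":0,"ty":0.04,"tz":0,"fingers":0.0}
    - {"wx":0,"wy":0,"wz":0,"tx":-0.002,"ty":0.051,"tz":0,"fingers":0.0}
    - {"wx":0,"wy":0,"wz":0,"tx":-0.007,"ty":0.061,"tz":0,"fingers":0.0}
    - {"wx":0,"wy":0,"wz":0,"tx":-0.015,"ty":0.069,"tz":0,"fingers":0.0}
    - {"wx":0,"wy":0,"wz":0,"tx":-0.022,"ty":0.075,"tz":0,"fingers":0.0}
    - {"wx":0,"wy":0,"wz":0,"tx":-0.026,"ty":0.075,"tz":0,"fingers":0.0}

```text
time_s: 24.3
tool_pos: [543.0, 93.7, 92.7]
tool_rot: [0.104, -3.126, 0.004]
ft_force: [-2.2, 0.9, 0.2]
gripper_width: 0.0
```

Call:
step_arm:
  increments:
    - {"wx":0,"wy":0,"wz":0,"tx":-0.002,"ty":0,"tz":0,"fingers":0.0}
    - {"wx":0,"wy":0,"wz":0,"tx":-0.004,"ty":0,"tz":0,"fingers":0.0}

```text
time_s: 24.55
tool_pos: [545.1, 94.0, 92.4]
tool_rot: [0.104, -3.122, 0.004]
ft_force: [-8.9, 0.4, 5.5]
gripper_width: -0.2
```

```bash
python3 - <<'E'
from h import *
st();p=bot.read_state()['tool_pos'];print(tocase(p))
E
```

```text
t=24.55 tcp [545.1  94.   92.4] psi -176.2 Z [-0.018 -0.003 -1.   ] F [-8.9  0.4  5.5] w -0.2 j [-0.03  0.38  1.67 -0.    1.11 -1.66]
[  15.27329387 -110.35927171]
```

Call:
step_arm:
  increments:
    - {"wx":0,"wy":0,"wz":0,"tx":0.02,"ty":0,"tz":0,"fingers":0.0}
    - {"wx":0,"wy":0,"wz":0,"tx":0.03,"ty":0,"tz":-0.05,"fingers":0.0}
    - {"wx":0,"wy":0,"wz":0.2,"tx":0.05,"ty":0,"tz":-0.1,"fingers":0.08}
    - {"wx":0,"wy":-0.018,"wz":0.4,"tx":0.06,"ty":-0.05,"tz":-0.14,"fingers":0.08}
    - {"wx":0,"wy":-0.018,"wz":0.6,"tx":0.07,"ty":-0.1,"tz":-0.14,"fingers":0.08}
    - {"wx":0,"wy":-0.018,"wz":0.8,"tx":0.08,"ty":-0.15,"tz":-0.14,"fingers":0.08}
    - {"wx":0,"wy":-0.018,"wz":1.0,"tx":0.08,"ty":-0.2,"tz":-0.14,"fingers":0.08}
    - {"wx":0,"wy":-0.018,"wz":1.2,"tx":0.08,"ty":-0.2,"tz":-0.14,"fingers":0.08}
    - {"wx":0,"wy":-0.018,"wz":1.4,"tx":0.08,"ty":-0.2,"tz":-0.14,"fingers":0.08}
    - {"wx":0,"wy":-0.018,"wz":1.4,"tx":0.08,"ty":-0.2,"tz":-0.14,"fingers":0.08}

```text
time_s: 25.8
tool_pos: [481.3, -111.3, 234.3]
tool_rot: [1.946, 2.459, -0.02]
ft_force: [-0.4, 0.7, 0.3]
gripper_width: 79.7
```

```bash
python3 - <<'E'
from h import *
st()
t=snap('top','t19.png');s=snap('side','s19.png');w=snap('wrist','w19.png')
for col in ('orange','blue','green','yellow'):
    for n,c in(('top',t),('side',s),('wrist',w)):
        for k in blobs(c,col,150):
            r=rectz(c,k,34)
            if r[2]<130: print(col,n,k[:,0].mean(0).round(0),r)
E
```

```text
t=25.80 tcp [ 481.3 -111.3  234.3] psi 103.3 Z [-0.003 -0.013 -1.   ] F [-0.4  0.7  0.3] w 79.7 j [-0.44  0.14  1.62 -0.01  1.38 -0.67]
orange side [293. 320.] [ 433.7 -251.8  102.6   60.    71.4]
orange wrist [264. 250.] [ 436.7 -247.7  103.8   62.6   71.4]
orange wrist [347. 206.] [ 535.5 -153.2   48.2   30.3  -71. ]
blue top [438. 292.] [ 312.1 -374.4   70.5   63.4   89.4]
blue top [348. 196.] [ 610.9 -106.3   95.3   58.4   83.8]
blue side [255. 388.] [ 311.2 -371.4   68.2   55.3  -20.1]
blue side [341. 253.] [ 608.2 -111.7  105.    61.2   83.7]
blue wrist [161. 296.] [ 301.9 -355.    94.9   36.2   50.6]
blue wrist [416. 183.] [ 609.6 -106.    98.3   61.    83.7]
green top [393. 195.] [ 611.  -244.2   96.1   56.9  -83.9]
green side [362. 297.] [ 608.6 -248.8  102.6   61.7  -84. ]
green wrist [379. 272.] [ 609.5 -242.2  102.9   61.3  -83.8]
yellow top [366. 290.] [ 322.3 -154.7   67.9   33.4  -23. ]
yellow side [235. 300.] [ 317.4 -155.2   71.2   54.2  -24.1]
yellow side [285. 270.] [ 455.6 -111.4  105.4   61.6  -75.8]
yellow wrist [184. 168.] [ 320.  -153.5   76.1   49.8  -24.2]
yellow wrist [298. 155.] [ 456.6 -107.   100.3   61.7  -76. ]
```

View pics/s19.png

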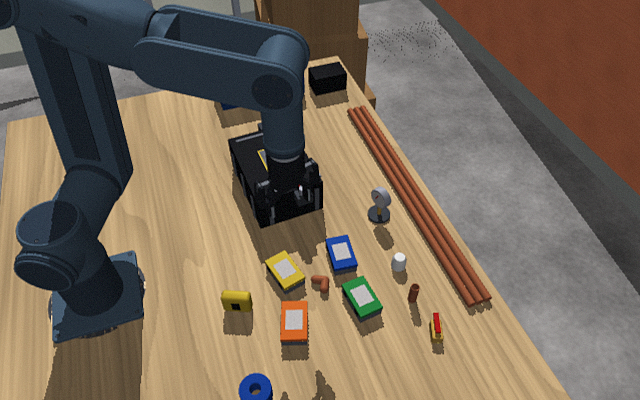

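View pics/w19.png

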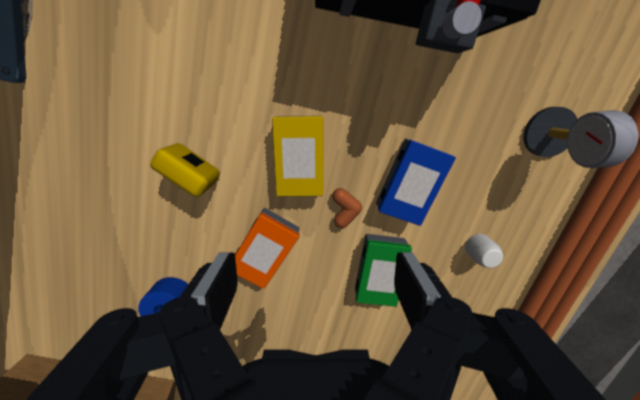

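```bash
python3 - <<'E'
from h import *
w=snap('wrist'); print('gauge foot',onz(w,552,130,5)); st(); tgt(457,-108.5,60,104)
E
```

```text
gauge foot [7.67425029e+02 1.68120812e-01 5.00000000e+00]
t=26.00 tcp [ 481.1 -110.7  234.3] psi 103.7 Z [-0.004 -0.013 -1.   ] F [-0.5  1.2  0.5] w 80.1 j [-0.44  0.14  1.62 -0.01  1.38 -0.68]
t [ 0.01   -0.0218  0.1743] w [-0.0067  0.012  -0.0054] rows~2.8
```

Call:
step_arm:
  increments:
    - {"wx":-0.007,"wy":0.012,"wz":-0.005,"tx":0.01,"ty":-0.022,"tz":0.05,"fingers":0.085}
    - {"wx":-0.007,"wy":0.012,"wz":-0.005,"tx":0.01,"ty":-0.022,"tz":0.11,"fingers":0.085}
    - {"wx":-0.007,"wy":0.012,"wz":-0.005,"tx":0.01,"ty":-0.022,"tz":0.16,"fingers":0.085}
    - {"wx":-0.007,"wy":0.012,"wz":-0.005,"tx":0.01,"ty":-0.022,"tz":0.174,"fingers":0.085}
    - {"wx":-0.007,"wy":0.012,"wz":-0.005,"tx":0.01,"ty":-0.022,"tz":0.174,"fingers":0.085}

```text
time_s: 26.62
tool_pos: [457.0, -108.7, 60.5]
tool_rot: [-1.934, -2.476, -0.0]
ft_force: [0.4, -0.1, 0.3]
gripper_width: 85.0
```

```bash
python3 - <<'E'
from h import *
st();w=snap('wrist','w20.png'); 
for k in blobs(w,'yellow',500): print(rectz(w,k,34))
st()
E
```

```text
t=26.62 tcp [ 457.  -108.7   60.5] psi 104.0 Z [-0.  0. -1.] F [ 0.4 -0.1  0.3] w 85.0 j [-0.47  0.28  1.92  0.    0.95 -0.72]
[ 317.4 -154.5   80.5   70.3  -25. ]
[ 456.7 -106.5  100.7   61.6  -75.9]
t=26.68 tcp [ 458.  -109.1   61.6] psi 104.0 Z [ 0.002 -0.001 -1.   ] F [0.2 0.7 0.9] w 85.3 j [-0.47  0.28  1.92  0.    0.95 -0.72]
```

View pics/w20.png

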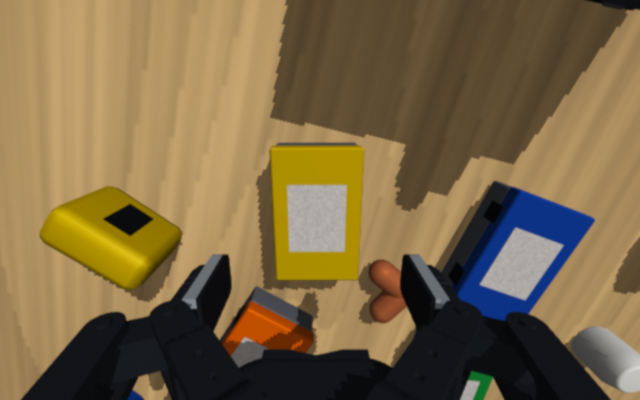

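Call:
step_arm:
  increments:
    - {"wx":0,"wy":0,"wz":0,"tx":0.002,"ty":0,"tz":0.05,"fingers":0.085}
    - {"wx":0,"wy":0,"wz":0,"tx":0.002,"ty":0,"tz":0.076,"fingers":0.085}
    - {"wx":0,"wy":0,"wz":0,"tx":0.002,"ty":0,"tz":0.076,"fingers":0.085}
    - {"wx":0,"wy":0,"wz":0,"tx":0.002,"ty":0,"tz":0.076,"fingers":0.04}
    - {"wx":0,"wy":0,"wz":0,"tx":0.002,"ty":0,"tz":0.076,"fingers":0.04}
    - {"wx":0,"wy":0,"wz":0,"tx":0.002,"ty":0,"tz":0.076,"fingers":0.04}
    - {"wx":0,"wy":0,"wz":0,"tx":0.002,"ty":0,"tz":0.076,"fingers":0.04}

```text
time_s: 27.55
tool_pos: [459.3, -108.1, -12.1]
tool_rot: [1.93, 2.471, 0.002]
ft_force: [-0.3, 0.6, 5.7]
gripper_width: 60.6
```

```bash
python3 - <<'E'
from h import *
st();w=snap('wrist','w21.png')
E
```

```text
t=27.55 tcp [ 459.3 -108.1  -12.1] psi 104.0 Z [ 0.006 -0.003 -1.   ] F [-0.3  0.6  5.7] w 60.6 j [-0.47  0.39  1.98  0.    0.76 -0.71]
```

View pics/w21.png

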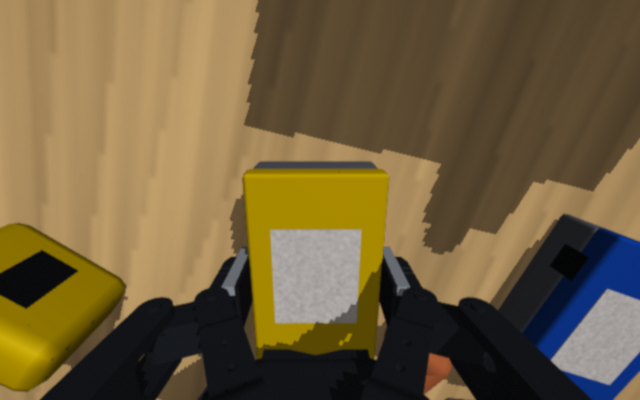

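Call:
step_arm:
  increments:
    - {"wx":0,"wy":0,"wz":0,"tx":0,"ty":0,"tz":-0.03,"fingers":0.04}
    - {"wx":0,"wy":0,"wz":0,"tx":0,"ty":0,"tz":-0.08,"fingers":0.04}
    - {"wx":0,"wy":0,"wz":0,"tx":0,"ty":0,"tz":-0.13,"fingers":0.04}
    - {"wx":0,"wy":0,"wz":0,"tx":0,"ty":0,"tz":-0.18,"fingers":0.04}
    - {"wx":0,"wy":0,"wz":0,"tx":0,"ty":0,"tz":-0.18,"fingers":0.04}
    - {"wx":0,"wy":0,"wz":0,"tx":0,"ty":0,"tz":-0.18,"fingers":0.04}

```text
time_s: 28.35
tool_pos: [457.8, -107.3, 168.0]
tool_rot: [1.929, 2.471, 0.002]
ft_force: [-0.0, 0.2, -3.0]
gripper_width: 60.3
```

```bash
cat >> h.py <<'E'
def held(col,dz):
    "box held: centre offset from TCP in tool x,y; dz = box top z minus reported tcp z"
    s0=bot.read_state(); w=snap('wrist'); s=bot.read_state()
    z=s['tool_pos'][2]+dz; Rt=R.from_rotvec(s['tool_rot'])
    hsv=cv2.cvtColor(w['pixels'],cv2.COLOR_RGB2HSV)
    k=max(blobs(w,col,300),key=cv2.contourArea)
    P=np.array([Rt.inv().apply(onz(w,u,v,z)-s['tool_pos']) for u,v in k[:,0,:].astype(float)])
    print('tool x range',P[:,0].min().round(1),P[:,0].max().round(1),'y',P[:,1].min().round(1),P[:,1].max().round(1),'w %.1f'%s['gripper_width'])
    r=cv2.minAreaRect(P[:,:2].astype(np.float32)); print('rect',np.round(r[0],1),np.round(r[1],1),round(r[2],1))
    m=cv2.inRange(hsv,np.array((0,0,90)),np.array((180,40,255)))
    cs,_=cv2.findContours(m,cv2.RETR_EXTERNAL,cv2.CHAIN_APPROX_NONE)
    for q in cs:
        if cv2.contourArea(q)>800:
            r=cv2.minAreaRect(np.array([Rt.inv().apply(onz(w,u,v,z)-s['tool_pos'])[:2] for u,v in q[:,0,:].astype(float)],np.float32))
            print('label?',q[:,0].mean(0).round(),np.round(r[0],1),np.round(r[1],1),round(r[2],1))
    return w
E
python3 - <<'E'
from h import *
st();w=held('yellow',46);cv2.imwrite('pics/w22.png',w['pixels'][:,:,::-1]); st()
x,y=fromcase(0,0);print(x,y);tgt(x,y,165,93.6)
E
```

```text
t=28.35 tcp [ 457.8 -107.3  168. ] psi 104.0 Z [ 0.006 -0.003 -1.   ] F [-0.   0.2 -3. ] w 60.3 j [-0.47  0.14  1.78  0.    1.21 -0.71]
tool x range -40.2 52.9 y -30.7 30.7 w 60.4
rect [6.4 0. ] [93.  61.4] 0.0
label? [529. 285.] [ -3.6 102.5] [11.7 28.1] 56.7
label? [314. 273.] [-0.2 -0.1] [50.1 40. ] 0.0
label? [453. 212.] [33.  59.8] [19.9 16. ] 20.3
label? [553.  13.] [108.   84.6] [13.1 10. ] 89.9
t=28.40 tcp [ 457.3 -107.1  167.1] psi 104.0 Z [ 0.004 -0.002 -1.   ] F [ 0.5  0.2 -3. ] w 60.4 j [-0.47  0.14  1.78  0.    1.21 -0.71]
523.0 203.2
t [0.2851 0.139  0.0017] w [0.0037 0.0026 0.1821] rows~5.1
```

View pics/w22.png

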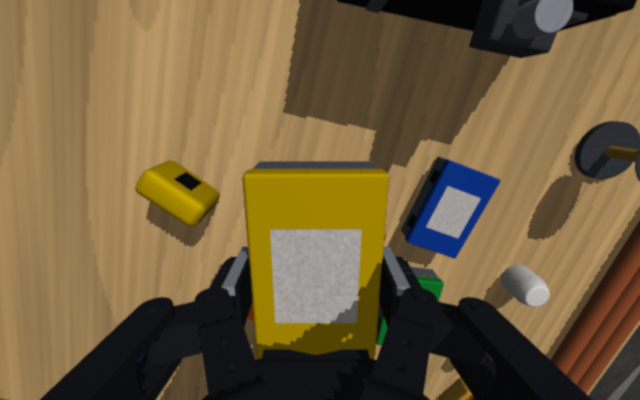

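Call:
step_arm:
  increments:
    - {"wx":0,"wy":0,"wz":0.05,"tx":0.05,"ty":0.025,"tz":0,"fingers":0.04}
    - {"wx":0,"wy":0,"wz":0.1,"tx":0.1,"ty":0.05,"tz":0,"fingers":0.04}
    - {"wx":0,"wy":0,"wz":0.15,"tx":0.15,"ty":0.075,"tz":0,"fingers":0.04}
    - {"wx":0,"wy":0,"wz":0.182,"tx":0.2,"ty":0.1,"tz":0,"fingers":0.04}
    - {"wx":0,"wy":0,"wz":0.182,"tx":0.25,"ty":0.125,"tz":0,"fingers":0.04}
    - {"wx":0,"wy":0,"wz":0.182,"tx":0.284,"ty":0.139,"tz":0,"fingers":0.04}
    - {"wx":0,"wy":0,"wz":0.182,"tx":0.284,"ty":0.139,"tz":0,"fingers":0.04}
    - {"wx":0,"wy":0,"wz":0.182,"tx":0.284,"ty":0.139,"tz":0,"fingers":0.04}

```text
time_s: 29.4
tool_pos: [522.2, 201.6, 165.0]
tool_rot: [2.148, 2.289, -0.003]
ft_force: [0.1, -0.1, -2.9]
gripper_width: 60.7
```

```bash
python3 - <<'E'
from h import *
st();w=held('yellow',46)
cv2.imwrite('pics/w23.png',w['pixels'][:,:,::-1]);tgt(523,201.7,105,93.6);st()
E
```

```text
t=29.40 tcp [522.2 201.6 165. ] psi 93.6 Z [ 0.001 -0.003 -1.   ] F [ 0.1 -0.1 -2.9] w 60.7 j [ 0.17  0.31  1.57 -0.    1.26  0.11]
tool x range -45.9 53.9 y -31.3 29.9 w 60.8
rect [ 4.  -0.7] [99.9 61.2] 0.0
label? [315. 274.] [ 1.8 -0.7] [39.6 48.8] 90.0
label? [315. 160.] [58.4 -0.9] [49.1  8.2] 90.0
label? [276.  41.] [100.7 -14.7] [52.3  4.2] 90.0
t [0.0007 0.0005 0.0605] w [ 0.0014  0.0031 -0.0003] rows~1.0
t=29.45 tcp [522.5 201.2 165.5] psi 93.6 Z [ 0.002 -0.003 -1.   ] F [ 0.7 -0.  -2.5] w 60.8 j [ 0.17  0.31  1.57 -0.    1.26  0.11]
```

View pics/w23.png

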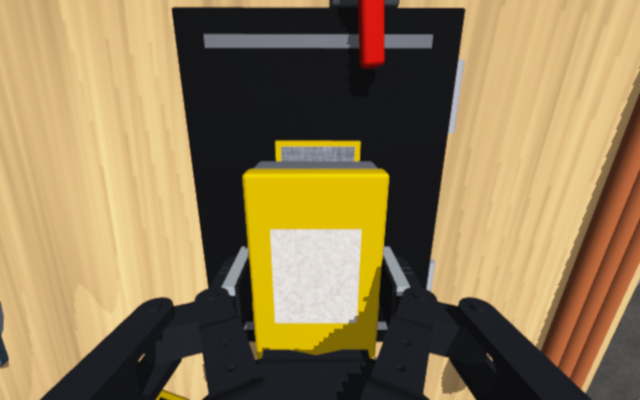

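```bash
python3 - <<'E'
from h import *
w=snap('wrist');
for u in (276,318,360): print(tocase(onz(w,u,142,112)))
print(tocase(bot.read_state()['tool_pos']))
E
```

```text
[-29.77265172  48.67336249]
[ 0.93497838 48.66652385]
[31.65774677 48.65968183]
[-0.39694331 -2.17154314]
```

Call:
step_arm:
  increments:
    - {"wx":0,"wy":0.003,"wz":0,"tx":-0.002,"ty":0.001,"tz":0.03,"fingers":0.04}
    - {"wx":0,"wy":0.003,"wz":0,"tx":-0.002,"ty":0.001,"tz":0.055,"fingers":0.04}
    - {"wx":0,"wy":0.003,"wz":0,"tx":-0.002,"ty":0.001,"tz":0.061,"fingers":0.04}
    - {"wx":0,"wy":0.003,"wz":0,"tx":-0.002,"ty":0.001,"tz":0.063,"fingers":0.04}
    - {"wx":0,"wy":0.003,"wz":0,"tx":-0.002,"ty":0.001,"tz":0.064,"fingers":0.04}

```text
time_s: 30.12
tool_pos: [524.8, 198.7, 102.9]
tool_rot: [2.151, 2.287, 0.005]
ft_force: [0.1, 0.8, -2.5]
gripper_width: 60.6
```

Call:
step_arm:
  increments:
    - {"wx":0,"wy":0,"wz":0,"tx":0,"ty":-0.001,"tz":0.001,"fingers":0.04}
    - {"wx":0,"wy":0,"wz":0,"tx":0,"ty":-0.001,"tz":0.002,"fingers":0.04}
    - {"wx":0,"wy":0,"wz":0,"tx":0,"ty":-0.001,"tz":0.003,"fingers":0.04}

```text
time_s: 30.5
tool_pos: [524.0, 198.8, 100.1]
tool_rot: [2.15, 2.287, 0.005]
ft_force: [0.1, 0.4, -2.1]
gripper_width: 60.5
```

```bash
python3 - <<'E'
from h import *
st();print(tocase(bot.read_state()['tool_pos']))
E
```

```text
t=30.50 tcp [524.  198.8 100.1] psi 93.5 Z [ 0.004  0.001 -1.   ] F [ 0.1  0.4 -2.1] w 60.5 j [ 0.16  0.37  1.66 -0.    1.11  0.1 ]
[ 0.68024079 -4.49066001]
```

Call:
step_arm:
  increments:
    - {"wx":0,"wy":0,"wz":0,"tx":0,"ty":0,"tz":0.001,"fingers":0.04}
    - {"wx":0,"wy":0,"wz":0,"tx":0,"ty":0,"tz":0.002,"fingers":0.04}
    - {"wx":0,"wy":0,"wz":0,"tx":0,"ty":0,"tz":0.002,"fingers":0.04}

```text
time_s: 30.88
tool_pos: [524.0, 198.8, 99.9]
tool_rot: [2.149, 2.286, 0.006]
ft_force: [-3.6, -0.3, 10.0]
gripper_width: 60.5
```

Call:
step_arm:
  increments:
    - {"wx":0,"wy":0,"wz":0,"tx":0,"ty":0,"tz":0,"fingers":0.085}
    - {"wx":0,"wy":0,"wz":0,"tx":0,"ty":0,"tz":0,"fingers":0.085}
    - {"wx":0,"wy":0,"wz":0,"tx":0,"ty":0,"tz":0,"fingers":0.085}
    - {"wx":0,"wy":0,"wz":0,"tx":0,"ty":0,"tz":-0.03,"fingers":0.085}
    - {"wx":0,"wy":0,"wz":0,"tx":0,"ty":0,"tz":-0.08,"fingers":0.085}
    - {"wx":0,"wy":0,"wz":0,"tx":0,"ty":0,"tz":-0.13,"fingers":0.085}
    - {"wx":0,"wy":0,"wz":0,"tx":0,"ty":0,"tz":-0.13,"fingers":0.085}

```text
time_s: 31.75
tool_pos: [526.0, 199.3, 234.6]
tool_rot: [2.145, 2.282, 0.018]
ft_force: [0.7, -0.6, -0.5]
gripper_width: 84.8
```

```bash
cat >> h.py <<'E'
def onstack(col,ztop):
    w=snap('wrist'); k=max(blobs(w,col,300),key=cv2.contourArea); r=rectz(w,k,ztop); print('wrist',col,r,'case',tocase(r[:2]).round(1),'yaw',((r[4]%180)-90-3.7).round(1))
    return w
E
python3 - <<'E'
from h import *
st();w=onstack('yellow',146); cv2.imwrite('pics/w24.png',w['pixels'][:,:,::-1])
st()
t=snap('top');s=snap('side')
for n,c in(('top',t),('side',s),('wrist',w)):
  for col in ('orange','blue','green','yellow'):
        for k in blobs(c,col,150):
            r=rectz(c,k,34)
            if 90<r[2]<130: print(col,n,k[:,0].mean(0).round(0),r)
E
```

```text
t=31.75 tcp [526.  199.3 234.6] psi 93.5 Z [ 0.015  0.002 -1.   ] F [ 0.7 -0.6 -0.5] w 84.8 j [ 0.16  0.26  1.47 -0.    1.4   0.1 ]
wrist yellow [523.1 203.7 106.5  62.3 -86.5] case [0.1 0.5] yaw -0.2
t=31.80 tcp [524.5 199.  231.8] psi 93.5 Z [ 0.01   0.001 -1.   ] F [ 0.1 -0.  -0.9] w 84.9 j [ 0.16  0.26  1.48 -0.    1.4   0.1 ]
blue top [348. 196.] [ 611.1 -106.3   95.2   58.3   83.3]
green top [393. 195.] [ 611.1 -244.2   96.5   56.9  -83.5]
orange side [303. 319.] [ 451.9 -258.1   97.7   21.6   71.4]
blue side [341. 253.] [ 608.2 -111.7  105.    61.1   83.9]
green side [362. 296.] [ 608.5 -248.5  102.    61.7  -83.8]
yellow side [273. 152.] [546.7 315.7 113.4  69.7 -86.2]
```

View pics/w24.png

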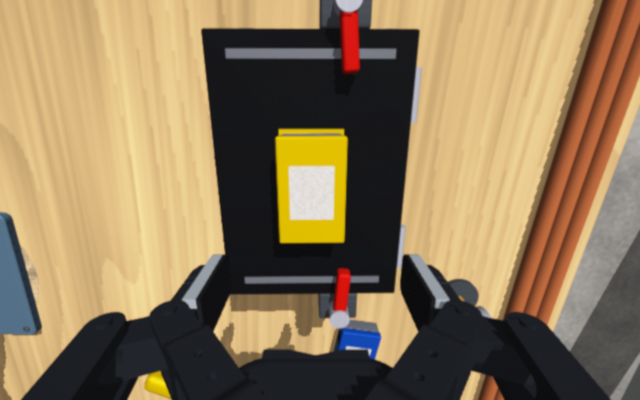

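```bash
python3 - <<'E'
from h import *
w=snap('wrist','w25.png')
for u,v,z in ((311,136,146),(311,242.5,146),(312,129,112),(276,190,146),(347,190,146)): print((u,v,z),tocase(onz(w,u,v,z)).round(1))
# side
s=snap('side')
cv2.imwrite('pics/s25.png',cv2.resize(s['pixels'][90:230,220:340,::-1],None,fx=5,fy=4.2,interpolation=cv2.INTER_CUBIC))
st()
E
```

```text
(311, 136, 146) [-4.2 47.3]
(311, 242.5, 146) [ -4.7 -49.9]
(312, 129, 112) [-3.6 49.9]
(276, 190, 146) [-35.    0.9]
(347, 190, 146) [27.   0.8]
t=32.00 tcp [522.3 198.6 228.1] psi 93.5 Z [ 0.002  0.    -1.   ] F [-0.3  0.4  0.6] w 85.4 j [ 0.16  0.26  1.48 -0.    1.4   0.1 ]
```

View pics/s25.png

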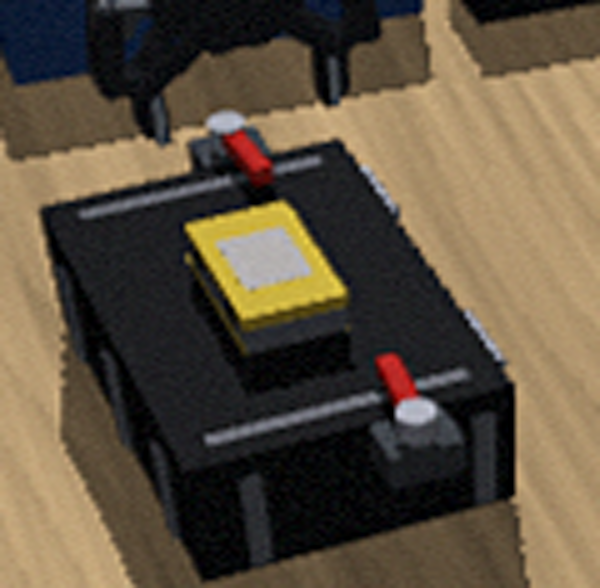

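```bash
python3 - <<'E'
from h import *
st(); tgt(610,-106,60,83.7)
E
```

```text
t=32.00 tcp [522.3 198.6 228.1] psi 93.5 Z [ 0.002  0.    -1.   ] F [-0.3  0.4  0.6] w 85.4 j [ 0.16  0.26  1.48 -0.    1.4   0.1 ]
t [-0.3094  0.0684  0.1682] w [ 2.000e-03 -1.000e-04  1.716e-01] rows~5.7
```

Call:
step_arm:
  increments:
    - {"wx":0,"wy":0,"wz":0.05,"tx":-0.05,"ty":0.01,"tz":0,"fingers":0.085}
    - {"wx":0,"wy":0,"wz":0.1,"tx":-0.11,"ty":0.025,"tz":0,"fingers":0.085}
    - {"wx":0,"wy":0,"wz":0.17,"tx":-0.17,"ty":0.04,"tz":0,"fingers":0.085}
    - {"wx":0,"wy":0,"wz":0.17,"tx":-0.23,"ty":0.055,"tz":0.0,"fingers":0.085}
    - {"wx":0,"wy":0,"wz":0.17,"tx":-0.28,"ty":0.068,"tz":0.03,"fingers":0.085}
    - {"wx":0,"wy":0,"wz":0.17,"tx":-0.309,"ty":0.068,"tz":0.08,"fingers":0.085}
    - {"wx":0,"wy":0,"wz":0.17,"tx":-0.309,"ty":0.068,"tz":0.13,"fingers":0.085}
    - {"wx":0,"wy":0,"wz":0.17,"tx":-0.309,"ty":0.068,"tz":0.165,"fingers":0.085}
    - {"wx":0,"wy":0,"wz":0.17,"tx":-0.309,"ty":0.068,"tz":0.168,"fingers":0.085}
    - {"wx":0,"wy":0,"wz":0.17,"tx":-0.309,"ty":0.068,"tz":0.168,"fingers":0.085}

```text
time_s: 33.25
tool_pos: [609.9, -105.6, 60.5]
tool_rot: [2.337, 2.097, 0.002]
ft_force: [-0.2, -0.5, 1.3]
gripper_width: 85.1
```

```bash
python3 - <<'E'
from h import *
st();w=snap('wrist','w26.png'); 
for k in blobs(w,'blue',500): print(rectz(w,k,34))
st()
E
```

```text
t=33.25 tcp [ 609.9 -105.6   60.5] psi 83.8 Z [ 0.002  0.    -1.   ] F [-0.2 -0.5  1.3] w 85.1 j [-0.35  0.51  1.55  0.    1.09 -0.24]
[ 610.8 -105.1   99.6   60.5   83.7]
t=33.30 tcp [ 610.6 -105.8   61.5] psi 83.8 Z [ 0.004 -0.001 -1.   ] F [ 0.4 -0.1  0.9] w 84.9 j [-0.35  0.5   1.55  0.    1.09 -0.24]
```

View pics/w26.png

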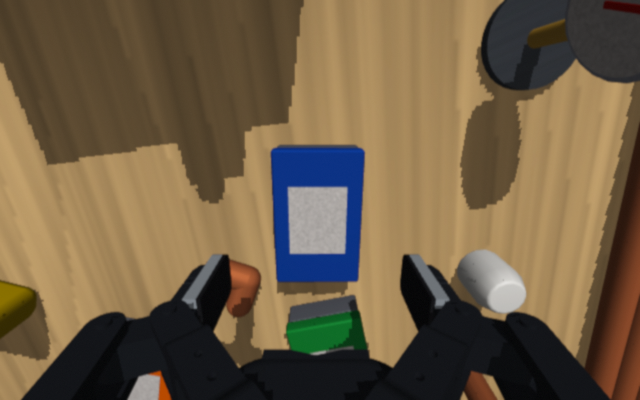

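Call:
step_arm:
  increments:
    - {"wx":0,"wy":0,"wz":0,"tx":0.001,"ty":0,"tz":0.04,"fingers":0.085}
    - {"wx":0,"wy":0,"wz":0,"tx":0.001,"ty":0,"tz":0.072,"fingers":0.085}
    - {"wx":0,"wy":0,"wz":0,"tx":0.001,"ty":0,"tz":0.074,"fingers":0.085}
    - {"wx":0,"wy":0,"wz":0,"tx":0.001,"ty":0,"tz":0.074,"fingers":0.04}
    - {"wx":0,"wy":0,"wz":0,"tx":0.001,"ty":0,"tz":0.074,"fingers":0.04}
    - {"wx":0,"wy":0,"wz":0,"tx":0.001,"ty":0,"tz":0.074,"fingers":0.04}
    - {"wx":0,"wy":0,"wz":0,"tx":0.001,"ty":0,"tz":0.074,"fingers":0.04}

```text
time_s: 34.17
tool_pos: [612.9, -105.4, -9.7]
tool_rot: [2.333, 2.094, 0.007]
ft_force: [-0.2, 0.9, 7.7]
gripper_width: 60.5
```

```bash
python3 - <<'E'
from h import *
st();held('blue',46.5);st()
E
```

```text
t=34.17 tcp [ 612.9 -105.4   -9.7] psi 83.8 Z [ 0.008 -0.002 -1.   ] F [-0.2  0.9  7.7] w 60.5 j [-0.35  0.59  1.6   0.    0.94 -0.24]
tool x range -46.0 51.8 y -30.3 29.5 w 60.5
rect [ 3.  -0.5] [97.6 59.7] 0.4
label? [563. 346.] [-41.5 129.5] [21.4 81.4] 43.4
label? [315. 276.] [ 0.4 -0.3] [48.4 39.1] 0.3
t=34.23 tcp [ 612.9 -105.5   -9.7] psi 83.8 Z [ 0.008 -0.002 -1.   ] F [-0.2  0.1  6.5] w 60.5 j [-0.35  0.59  1.6   0.    0.94 -0.24]
```

Call:
step_arm:
  increments:
    - {"wx":0,"wy":0,"wz":0,"tx":0,"ty":0,"tz":-0.03,"fingers":0.04}
    - {"wx":0,"wy":0,"wz":0,"tx":0,"ty":0,"tz":-0.09,"fingers":0.04}
    - {"wx":0,"wy":0,"wz":0,"tx":0,"ty":0,"tz":-0.15,"fingers":0.04}
    - {"wx":0,"wy":0,"wz":0,"tx":0,"ty":0,"tz":-0.2,"fingers":0.04}
    - {"wx":0,"wy":0,"wz":0,"tx":0,"ty":0,"tz":-0.21,"fingers":0.04}
    - {"wx":0,"wy":0,"wz":0,"tx":0,"ty":0,"tz":-0.21,"fingers":0.04}

```text
time_s: 34.98
tool_pos: [611.1, -105.0, 200.6]
tool_rot: [2.332, 2.093, 0.008]
ft_force: [0.1, -0.2, -2.1]
gripper_width: 60.6
```

```bash
python3 - <<'E'
from h import *
st();held('blue',43.7)
x,y=fromcase(0.5,-4); tgt(x,y,195,93.6)
E
```

```text
t=34.98 tcp [ 611.1 -105.   200.6] psi 83.8 Z [ 0.009 -0.003 -1.   ] F [ 0.1 -0.2 -2.1] w 60.6 j [-0.35  0.38  1.38  0.    1.37 -0.24]
tool x range -50.8 50.6 y -30.7 31.2 w 60.3
rect [0.1 0.2] [101.2  61.9] 0.6
label? [315. 276.] [-2.6  0.4] [50.3 40.5] 0.3
label? [426. 216.] [30.5 50.7] [11.9 19.3] 55.7
label? [487.  43.] [100.   65.4] [12.2 24.9] 50.9
label? [603. 185.] [ 22.8 132.9] [ 30.1 187. ] 83.7
t [ 0.2929 -0.1188  0.0029] w [ 0.0064  0.0013 -0.1708] rows~5.1
```

```bash
sed -i "s/w=snap('wrist'); s=bot.read_state()/w=snap('wrist'); s=s0/" h.py; grep -n "s=s0" h.py
```

```text
57:    s0=bot.read_state(); w=snap('wrist'); s=s0
```

Call:
step_arm:
  increments:
    - {"wx":0,"wy":0,"wz":-0.05,"tx":0.05,"ty":-0.02,"tz":0,"fingers":0.04}
    - {"wx":0,"wy":0,"wz":-0.1,"tx":0.1,"ty":-0.04,"tz":0,"fingers":0.04}
    - {"wx":0,"wy":0,"wz":-0.15,"tx":0.15,"ty":-0.06,"tz":0,"fingers":0.04}
    - {"wx":0,"wy":0,"wz":-0.17,"tx":0.2,"ty":-0.08,"tz":0,"fingers":0.04}
    - {"wx":0,"wy":0,"wz":-0.17,"tx":0.25,"ty":-0.1,"tz":0,"fingers":0.04}
    - {"wx":0,"wy":0,"wz":-0.17,"tx":0.28,"ty":-0.115,"tz":0,"fingers":0.04}
    - {"wx":0,"wy":0,"wz":-0.17,"tx":0.293,"ty":-0.119,"tz":0,"fingers":0.04}
    - {"wx":0,"wy":0,"wz":-0.17,"tx":0.293,"ty":-0.119,"tz":0,"fingers":0.04}
    - {"wx":0,"wy":0,"wz":-0.17,"tx":0.293,"ty":-0.119,"tz":0,"fingers":0.04}
    - {"wx":0,"wy":0,"wz":-0.17,"tx":0.293,"ty":-0.119,"tz":0,"fingers":0.04}

```text
time_s: 36.28
tool_pos: [524.0, 198.1, 197.7]
tool_rot: [2.15, 2.283, 0.004]
ft_force: [-0.7, 0.3, -2.6]
gripper_width: 60.6
```

```bash
python3 - <<'E'
from h import *
st();w=held('blue',43.7);cv2.imwrite('pics/w27.png',w['pixels'][:,:,::-1]);st()
x,y=fromcase(0.5,-2); tgt(x,y,140,93.6); print(tocase(bot.read_state()['tool_pos']))
E
```

```text
t=36.27 tcp [524.  198.1 197.7] psi 93.5 Z [ 0.006 -0.002 -1.   ] F [-0.7  0.3 -2.6] w 60.6 j [ 0.16  0.28  1.53 -0.    1.33  0.1 ]
tool x range -49.5 51.6 y -31.1 30.5 w 60.6
rect [ 1.1 -0.4] [101.   61.5] 0.1
label? [315. 276.] [-1.3 -0.4] [49.6 39.9] 0.2
label? [609. 289.] [-13.  144.2] [100.3  11.7] 3.4
label? [279.  44.] [ 99.7 -14. ] [46.3  3.7] 90.0
t=36.33 tcp [524.  198.3 197.8] psi 93.5 Z [ 0.006 -0.002 -1.   ] F [-0.1 -0.1 -1.9] w 60.3 j [ 0.16  0.28  1.53 -0.    1.33  0.1 ]
t [ 0.0031 -0.0006  0.0578] w [ 0.0062  0.0021 -0.0025] rows~0.9
[ 0.69744031 -5.00051787]
```

View pics/w27.png

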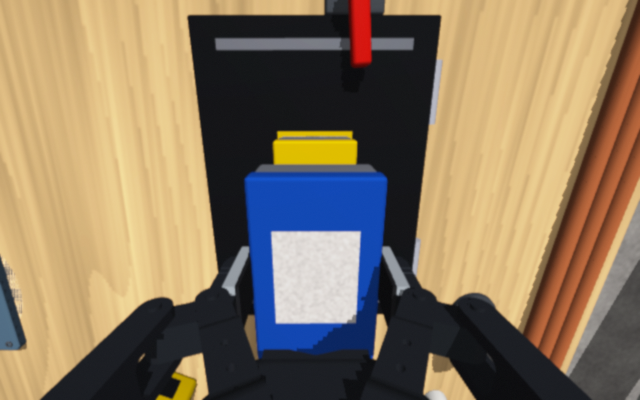

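```bash
python3 - <<'E'
from h import *
w=snap('wrist')
for u,v,z in ((274,141,146),(357,141,146),(277,132,112),(353,132,112)): print((u,v,z),tocase(onz(w,u,v,z)).round(1))
E
```

```text
(274, 141, 146) [-29.2  46.7]
(357, 141, 146) [31.  46.5]
(277, 132, 112) [-30.9  49.7]
(353, 132, 112) [32.3 49.5]
```

Call:
step_arm:
  increments:
    - {"wx":0.006,"wy":0.002,"wz":-0.002,"tx":0.002,"ty":0,"tz":0.03,"fingers":0.04}
    - {"wx":0.006,"wy":0.002,"wz":-0.002,"tx":0.002,"ty":0,"tz":0.05,"fingers":0.04}
    - {"wx":0.006,"wy":0.002,"wz":-0.002,"tx":0.002,"ty":0,"tz":0.057,"fingers":0.04}
    - {"wx":0.006,"wy":0.002,"wz":-0.002,"tx":0.002,"ty":0,"tz":0.059,"fingers":0.04}
    - {"wx":0.006,"wy":0.002,"wz":-0.002,"tx":0.002,"ty":0,"tz":0.06,"fingers":0.04}
    - {"wx":0.006,"wy":0.002,"wz":-0.002,"tx":0.002,"ty":0,"tz":0.06,"fingers":0.04}

```text
time_s: 37.12
tool_pos: [524.7, 200.4, 138.6]
tool_rot: [2.15, 2.289, 0.002]
ft_force: [0.4, 0.1, -2.1]
gripper_width: 60.6
```

```bash
python3 - <<'E'
from h import *
st();print(tocase(bot.read_state()['tool_pos']))
E
```

```text
t=37.12 tcp [524.7 200.4 138.6] psi 93.6 Z [ 0.002  0.    -1.   ] F [ 0.4  0.1 -2.1] w 60.6 j [ 0.17  0.33  1.61 -0.    1.2   0.1 ]
[ 1.52532846 -2.89425851]
```

Call:
step_arm:
  increments:
    - {"wx":0,"wy":0,"wz":0,"tx":0,"ty":-0.001,"tz":0.001,"fingers":0.04}
    - {"wx":0,"wy":0,"wz":0,"tx":0,"ty":-0.001,"tz":0.002,"fingers":0.04}
    - {"wx":0,"wy":0,"wz":0,"tx":0,"ty":-0.001,"tz":0.003,"fingers":0.04}
    - {"wx":0,"wy":0,"wz":0,"tx":0,"ty":-0.001,"tz":0.003,"fingers":0.04}

```text
time_s: 37.62
tool_pos: [523.8, 200.4, 136.3]
tool_rot: [2.15, 2.289, 0.003]
ft_force: [-2.1, 0.4, 3.6]
gripper_width: 60.6
```

Call:
step_arm:
  increments:
    - {"wx":0,"wy":0,"wz":0,"tx":0,"ty":0,"tz":0,"fingers":0.085}
    - {"wx":0,"wy":0,"wz":0,"tx":0,"ty":0,"tz":0,"fingers":0.085}
    - {"wx":0,"wy":0,"wz":0,"tx":0,"ty":0,"tz":0,"fingers":0.085}
    - {"wx":0,"wy":0,"wz":0,"tx":0,"ty":0,"tz":-0.03,"fingers":0.085}
    - {"wx":0,"wy":0,"wz":0,"tx":0,"ty":0,"tz":-0.08,"fingers":0.085}
    - {"wx":0,"wy":0,"wz":0,"tx":0,"ty":0,"tz":-0.12,"fingers":0.085}
    - {"wx":0,"wy":0,"wz":0,"tx":0,"ty":0,"tz":-0.12,"fingers":0.085}
    - {"wx":0,"wy":0,"wz":0,"tx":0,"ty":0,"tz":-0.12,"fingers":0.085}

```text
time_s: 38.62
tool_pos: [523.2, 200.3, 255.7]
tool_rot: [2.15, 2.289, 0.002]
ft_force: [-0.7, -0.1, -0.6]
gripper_width: 85.4
```

```bash
python3 - <<'E'
from h import *
st();w=onstack('blue',180); cv2.imwrite('pics/w28.png',w['pixels'][:,:,::-1])
st()
t=snap('top');s=snap('side')
for n,c in(('top',t),('side',s),('wrist',w)):
  for col in ('orange','green'):
        for k in blobs(c,col,150):
            r=rectz(c,k,34)
            if 80<r[2]<130: print(col,n,k[:,0].mean(0).round(0),r)
tgt(437,-248,240,71.3)
E
```

```text
t=38.62 tcp [523.2 200.3 255.7] psi 93.6 Z [ 0.002  0.    -1.   ] F [-0.7 -0.1 -0.6] w 85.4 j [ 0.17  0.25  1.43 -0.    1.46  0.1 ]
wrist blue [523.4 200.3 100.6  62.6 -86.5] case [ 0.2 -2.9] yaw -0.2
t=38.67 tcp [522.8 200.2 255. ] psi 93.6 Z [ 0. -0. -1.] F [-0.4  0.2  0.5] w 85.0 j [ 0.17  0.25  1.43 -0.    1.46  0.1 ]
green top [393. 195.] [ 611.  -244.2   96.1   56.9  -83.9]
orange side [303. 318.] [ 455.3 -257.4  100.5   22.9   75.6]
green side [362. 297.] [ 608.8 -249.3  100.7   61.6  -83.9]
t [-0.442  -0.1136  0.0148] w [-5.00e-04  2.00e-04  3.89e-01] rows~7.3
```

View pics/w28.png

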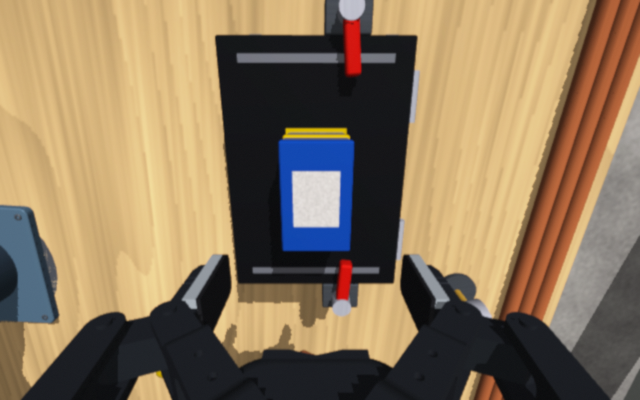

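Call:
step_arm:
  increments:
    - {"wx":0,"wy":0,"wz":0.05,"tx":-0.05,"ty":-0.013,"tz":0,"fingers":0.085}
    - {"wx":0,"wy":0,"wz":0.1,"tx":-0.11,"ty":-0.028,"tz":0,"fingers":0.085}
    - {"wx":0,"wy":0,"wz":0.17,"tx":-0.17,"ty":-0.044,"tz":0,"fingers":0.085}
    - {"wx":0,"wy":0,"wz":0.24,"tx":-0.23,"ty":-0.06,"tz":0,"fingers":0.085}
    - {"wx":0,"wy":0,"wz":0.3,"tx":-0.29,"ty":-0.075,"tz":0.02,"fingers":0.085}
    - {"wx":0,"wy":0,"wz":0.36,"tx":-0.35,"ty":-0.09,"tz":0.05,"fingers":0.085}
    - {"wx":0,"wy":0,"wz":0.389,"tx":-0.4,"ty":-0.103,"tz":0.09,"fingers":0.085}
    - {"wx":0,"wy":0,"wz":0.389,"tx":-0.435,"ty":-0.112,"tz":0.13,"fingers":0.085}
    - {"wx":0,"wy":0,"wz":0.389,"tx":-0.442,"ty":-0.114,"tz":0.165,"fingers":0.085}
    - {"wx":0,"wy":0,"wz":0.389,"tx":-0.442,"ty":-0.114,"tz":0.185,"fingers":0.085}
    - {"wx":0,"wy":0,"wz":0.389,"tx":-0.442,"ty":-0.114,"tz":0.19,"fingers":0.085}
    - {"wx":0,"wy":0,"wz":0.389,"tx":-0.442,"ty":-0.114,"tz":0.19,"fingers":0.085}

```text
time_s: 40.28
tool_pos: [436.5, -247.8, 64.7]
tool_rot: [-2.552, -1.831, 0.001]
ft_force: [0.4, -0.1, 0.6]
gripper_width: 84.9
```

```bash
python3 - <<'E'
from h import *
st();w=snap('wrist','w29.png'); 
for k in blobs(w,'orange',500): print(rectz(w,k,34))
st()
E
```

```text
t=40.27 tcp [ 436.5 -247.8   64.7] psi 71.3 Z [-0.001  0.    -1.   ] F [ 0.4 -0.1  0.6] w 84.9 j [-0.74  0.32  1.84 -0.    0.98 -0.41]
[ 436.6 -248.9  100.3   61.7   71.4]
[ 532.9 -160.4   45.2   28.3  -71.7]
t=40.33 tcp [ 436.9 -248.1   65.3] psi 71.3 Z [-0.    -0.001 -1.   ] F [ 0.6  0.6 -0.6] w 85.2 j [-0.74  0.32  1.84 -0.    0.98 -0.41]
```

View pics/w29.png

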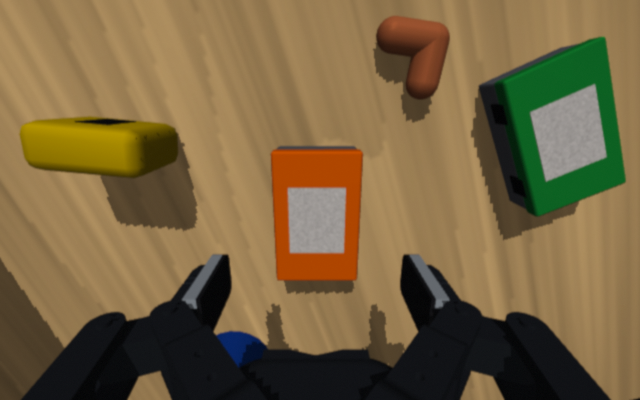

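Call:
step_arm:
  increments:
    - {"wx":0,"wy":0,"wz":0,"tx":-0.001,"ty":0,"tz":0.04,"fingers":0.085}
    - {"wx":0,"wy":0,"wz":0,"tx":-0.001,"ty":0,"tz":0.072,"fingers":0.085}
    - {"wx":0,"wy":0,"wz":0,"tx":-0.001,"ty":0,"tz":0.074,"fingers":0.085}
    - {"wx":0,"wy":0,"wz":0,"tx":-0.001,"ty":0,"tz":0.074,"fingers":0.04}
    - {"wx":0,"wy":0,"wz":0,"tx":-0.001,"ty":0,"tz":0.074,"fingers":0.04}
    - {"wx":0,"wy":0,"wz":0,"tx":-0.001,"ty":0,"tz":0.074,"fingers":0.04}
    - {"wx":0,"wy":0,"wz":0,"tx":-0.001,"ty":0,"tz":0.074,"fingers":0.04}

```text
time_s: 41.2
tool_pos: [437.8, -249.9, -6.6]
tool_rot: [2.549, 1.83, 0.001]
ft_force: [0.6, 1.1, 5.6]
gripper_width: 60.5
```

```bash
python3 - <<'E'
from h import *
st();held('orange',43.5);st()
E
```

```text
t=41.20 tcp [ 437.8 -249.9   -6.6] psi 71.3 Z [ 0.003 -0.003 -1.   ] F [0.6 1.1 5.6] w 60.5 j [-0.74  0.43  1.9  -0.    0.81 -0.41]
tool x range -46.2 52.3 y -30.1 29.6 w 60.5
rect [ 3.  -0.3] [98.4 59.8] 0.0
label? [315. 271.] [ 1.  -0.3] [47.5 38.4] 0.0
t=41.25 tcp [ 437.8 -250.    -6.5] psi 71.3 Z [ 0.003 -0.003 -1.   ] F [-0.5  1.   4.7] w 60.4 j [-0.74  0.43  1.9  -0.    0.81 -0.41]
```

Call:
step_arm:
  increments:
    - {"wx":0,"wy":0,"wz":0,"tx":0,"ty":0,"tz":-0.03,"fingers":0.04}
    - {"wx":0,"wy":0,"wz":0,"tx":0,"ty":0,"tz":-0.09,"fingers":0.04}
    - {"wx":0,"wy":0,"wz":0,"tx":0,"ty":0,"tz":-0.15,"fingers":0.04}
    - {"wx":0,"wy":0,"wz":0,"tx":0,"ty":0,"tz":-0.21,"fingers":0.04}
    - {"wx":0,"wy":0,"wz":0,"tx":0,"ty":0,"tz":-0.24,"fingers":0.04}
    - {"wx":0,"wy":0,"wz":0,"tx":0,"ty":0,"tz":-0.24,"fingers":0.04}

```text
time_s: 42.0
tool_pos: [438.5, -250.3, 237.1]
tool_rot: [2.543, 1.825, 0.003]
ft_force: [0.4, -0.4, -2.9]
gripper_width: 60.2
```

```bash
python3 - <<'E'
from h import *
st();held('orange',43.5)
x,y=fromcase(0.5,-3); tgt(x,y,230,93.6)
E
```

```text
t=42.00 tcp [ 438.5 -250.3  237.1] psi 71.3 Z [ 0.008 -0.008 -1.   ] F [ 0.4 -0.4 -2.9] w 60.2 j [-0.74  0.15  1.6  -0.    1.38 -0.41]
tool x range -46.4 52.2 y -30.0 29.7 w 60.2
rect [ 2.9 -0.2] [59.7 98.6] 90.0
label? [614. 387.] [-76.3 164.5] [33.2 23.1] 71.5
label? [315. 271.] [ 1.  -0.3] [47.6 38.5] 0.3
label? [448. 116.] [73.5 52.7] [13.2 16.5] 65.1
label? [552.  13.] [110.1  85.1] [ 9.3 17.3] 17.8
t [ 0.4536 -0.0621  0.0028] w [ 0.0055  0.0044 -0.3884] rows~7.3
```

Call:
step_arm:
  increments:
    - {"wx":0,"wy":0,"wz":-0.05,"tx":0.05,"ty":-0.007,"tz":0,"fingers":0.04}
    - {"wx":0,"wy":0,"wz":-0.1,"tx":0.1,"ty":-0.014,"tz":0,"fingers":0.04}
    - {"wx":0,"wy":0,"wz":-0.16,"tx":0.16,"ty":-0.022,"tz":0,"fingers":0.04}
    - {"wx":0,"wy":0,"wz":-0.22,"tx":0.22,"ty":-0.03,"tz":0,"fingers":0.04}
    - {"wx":0,"wy":0,"wz":-0.28,"tx":0.28,"ty":-0.038,"tz":0,"fingers":0.04}
    - {"wx":0,"wy":0,"wz":-0.34,"tx":0.34,"ty":-0.047,"tz":0,"fingers":0.04}
    - {"wx":0.005,"wy":0.004,"wz":-0.388,"tx":0.4,"ty":-0.055,"tz":0,"fingers":0.04}
    - {"wx":0.005,"wy":0.004,"wz":-0.388,"tx":0.44,"ty":-0.06,"tz":0,"fingers":0.04}
    - {"wx":0.005,"wy":0.004,"wz":-0.388,"tx":0.454,"ty":-0.062,"tz":0.002,"fingers":0.04}
    - {"wx":0.005,"wy":0.004,"wz":-0.388,"tx":0.454,"ty":-0.062,"tz":0.002,"fingers":0.04}
    - {"wx":0.005,"wy":0.004,"wz":-0.388,"tx":0.454,"ty":-0.062,"tz":0.002,"fingers":0.04}
    - {"wx":0.005,"wy":0.004,"wz":-0.388,"tx":0.454,"ty":-0.062,"tz":0.002,"fingers":0.04}

```text
time_s: 43.55
tool_pos: [523.9, 199.2, 230.8]
tool_rot: [2.153, 2.287, -0.001]
ft_force: [-0.3, -0.1, -2.0]
gripper_width: 60.6
```

```bash
python3 - <<'E'
from h import *
st();w=held('orange',40.5);cv2.imwrite('pics/w30.png',w['pixels'][:,:,::-1]);st()
x,y=fromcase(0.5,-4); tgt(x,y,175,93.6); print(tocase(bot.read_state()['tool_pos']))
E
```

```text
t=43.55 tcp [523.9 199.2 230.8] psi 93.5 Z [ 0.    -0.001 -1.   ] F [-0.3 -0.1 -2. ] w 60.6 j [ 0.16  0.26  1.47 -0.    1.41  0.1 ]
tool x range -49.1 51.7 y -31.3 30.1 w 60.6
rect [ 1.3 -0.5] [100.8  61.3] 0.1
label? [315. 271.] [-0.8 -0.5] [39.5 48.6] 90.0
label? [606. 257.] [ -0.2 141.1] [126.5  20.3] 3.5
label? [283.  52.] [ 97.4 -12.6] [ 2.8 41.8] 0.0
t=43.60 tcp [524.  199.3 230.9] psi 93.5 Z [ 0.001 -0.001 -1.   ] F [-0.8 -0.5 -2.6] w 60.4 j [ 0.17  0.26  1.47 -0.    1.41  0.1 ]
t [-0.     -0.0003  0.0559] w [ 0.0007  0.0007 -0.0022] rows~0.9
[ 0.73377274 -3.95148149]
```

View pics/w30.png

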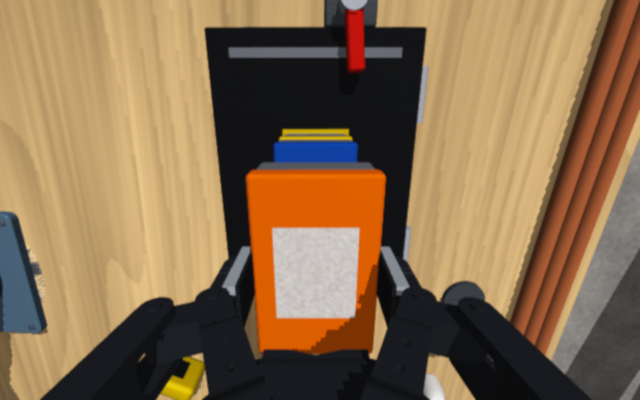

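Call:
step_arm:
  increments:
    - {"wx":0,"wy":0,"wz":-0.002,"tx":0,"ty":0,"tz":0.03,"fingers":0.04}
    - {"wx":0,"wy":0,"wz":-0.002,"tx":0,"ty":0,"tz":0.046,"fingers":0.04}
    - {"wx":0,"wy":0,"wz":-0.002,"tx":0,"ty":0,"tz":0.053,"fingers":0.04}
    - {"wx":0,"wy":0,"wz":-0.002,"tx":0,"ty":0,"tz":0.055,"fingers":0.04}
    - {"wx":0,"wy":0,"wz":-0.002,"tx":0,"ty":0,"tz":0.056,"fingers":0.04}
    - {"wx":0,"wy":0,"wz":-0.002,"tx":0,"ty":0,"tz":0.057,"fingers":0.04}

```text
time_s: 44.35
tool_pos: [524.5, 199.4, 174.6]
tool_rot: [2.15, 2.289, 0.002]
ft_force: [-0.2, -0.1, -1.7]
gripper_width: 60.1
```

Call:
step_arm:
  increments:
    - {"wx":0,"wy":0,"wz":0,"tx":0,"ty":0,"tz":0.001,"fingers":0.04}
    - {"wx":0,"wy":0,"wz":0,"tx":0,"ty":0,"tz":0.001,"fingers":0.04}

```text
time_s: 44.6
tool_pos: [524.5, 199.5, 173.7]
tool_rot: [2.149, 2.289, 0.002]
ft_force: [-0.4, -0.0, -1.7]
gripper_width: 60.5
```

```bash
python3 - <<'E'
from h import *
st();print(tocase(bot.read_state()['tool_pos']))
E
```

```text
t=44.60 tcp [524.5 199.5 173.7] psi 93.6 Z [ 0.002 -0.    -1.   ] F [-0.4 -0.  -1.7] w 60.5 j [ 0.17  0.3   1.56 -0.    1.28  0.1 ]
[ 1.29105887 -3.7868822 ]
```

Call:
step_arm:
  increments:
    - {"wx":0,"wy":0,"wz":0,"tx":0,"ty":-0.001,"tz":0.001,"fingers":0.04}
    - {"wx":0,"wy":0,"wz":0,"tx":0,"ty":-0.001,"tz":0.002,"fingers":0.04}

```text
time_s: 44.85
tool_pos: [524.4, 199.5, 173.4]
tool_rot: [2.148, 2.287, 0.005]
ft_force: [-2.0, -0.6, 10.9]
gripper_width: 60.1
```

Call:
step_arm:
  increments:
    - {"wx":0,"wy":0,"wz":0,"tx":0,"ty":0,"tz":-0.001,"fingers":0.085}
    - {"wx":0,"wy":0,"wz":0,"tx":0,"ty":0,"tz":-0.001,"fingers":0.085}
    - {"wx":0,"wy":0,"wz":0,"tx":0,"ty":0,"tz":-0.001,"fingers":0.085}
    - {"wx":0,"wy":0,"wz":0,"tx":0,"ty":0,"tz":-0.03,"fingers":0.085}
    - {"wx":0,"wy":0,"wz":0,"tx":0,"ty":0,"tz":-0.08,"fingers":0.085}
    - {"wx":0,"wy":0,"wz":0,"tx":0,"ty":0,"tz":-0.12,"fingers":0.085}
    - {"wx":0,"wy":0,"wz":0,"tx":0,"ty":0,"tz":-0.12,"fingers":0.085}
    - {"wx":0,"wy":0,"wz":0,"tx":0,"ty":0,"tz":-0.12,"fingers":0.085}

```text
time_s: 45.85
tool_pos: [523.4, 199.4, 292.6]
tool_rot: [2.148, 2.288, 0.004]
ft_force: [0.4, -0.4, -0.6]
gripper_width: 85.1
```

```bash
python3 - <<'E'
from h import *
st();w=onstack('orange',214); cv2.imwrite('pics/w31.png',w['pixels'][:,:,::-1])
st()
t=snap('top');s=snap('side')
for n,c in(('top',t),('side',s),('wrist',w)):
  for col in ('green',):
        for k in blobs(c,col,150):
            r=rectz(c,k,34)
            if 80<r[2]<130: print(col,n,k[:,0].mean(0).round(0),r)
tgt(610,-243,255,96.1)
E
```

```text
t=45.85 tcp [523.4 199.4 292.6] psi 93.6 Z [ 0.004 -0.    -1.   ] F [ 0.4 -0.4 -0.6] w 85.1 j [ 0.17  0.23  1.36 -0.    1.54  0.1 ]
wrist orange [523.8 199.8 100.6  61.3 -86.4] case [ 0.6 -3.4] yaw -0.1
t=45.90 tcp [523.1 199.4 292. ] psi 93.6 Z [ 0.002 -0.001 -1.   ] F [-0.5 -0.7 -0.2] w 85.1 j [ 0.17  0.23  1.36 -0.    1.54  0.1 ]
green top [393. 195.] [ 611.1 -244.    96.1   56.9  -83.5]
green side [362. 297.] [ 608.9 -249.3  100.7   61.5  -84. ]
t [-0.4469  0.0589  0.0372] w [ 0.0018  0.0008 -0.0436] rows~7.2
```

View pics/w31.png

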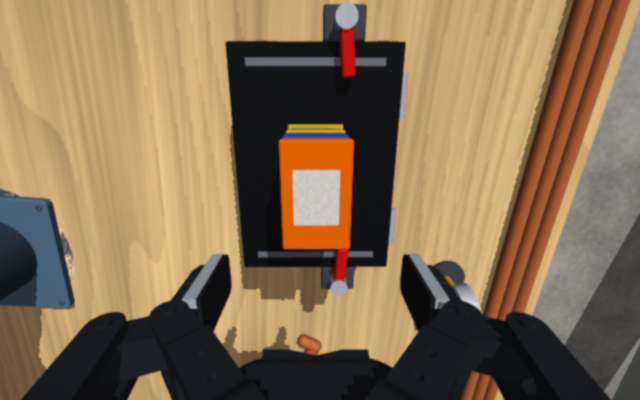

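Call:
step_arm:
  increments:
    - {"wx":0,"wy":0,"wz":-0.01,"tx":-0.05,"ty":0.007,"tz":0,"fingers":0.085}
    - {"wx":0,"wy":0,"wz":-0.02,"tx":-0.11,"ty":0.014,"tz":0,"fingers":0.085}
    - {"wx":0,"wy":0,"wz":-0.03,"tx":-0.17,"ty":0.022,"tz":0.01,"fingers":0.085}
    - {"wx":0,"wy":0,"wz":-0.043,"tx":-0.23,"ty":0.03,"tz":0.03,"fingers":0.085}
    - {"wx":0,"wy":0,"wz":-0.043,"tx":-0.29,"ty":0.038,"tz":0.05,"fingers":0.085}
    - {"wx":0,"wy":0,"wz":-0.043,"tx":-0.345,"ty":0.046,"tz":0.08,"fingers":0.085}
    - {"wx":0,"wy":0,"wz":-0.043,"tx":-0.4,"ty":0.053,"tz":0.11,"fingers":0.085}
    - {"wx":0,"wy":0,"wz":-0.043,"tx":-0.435,"ty":0.058,"tz":0.155,"fingers":0.085}
    - {"wx":0,"wy":0,"wz":-0.043,"tx":-0.447,"ty":0.059,"tz":0.2,"fingers":0.085}
    - {"wx":0,"wy":0,"wz":-0.043,"tx":-0.447,"ty":0.059,"tz":0.226,"fingers":0.085}
    - {"wx":0,"wy":0,"wz":-0.043,"tx":-0.447,"ty":0.059,"tz":0.228,"fingers":0.085}
    - {"wx":0,"wy":0,"wz":-0.043,"tx":-0.447,"ty":0.059,"tz":0.228,"fingers":0.085}

```text
time_s: 47.5
tool_pos: [610.7, -243.1, 64.6]
tool_rot: [2.099, 2.335, 0.001]
ft_force: [-1.0, 0.0, 1.0]
gripper_width: 85.1
```

```bash
python3 - <<'E'
from h import *
st();w=snap('wrist','w32.png'); 
for k in blobs(w,'green',500): print(rectz(w,k,34))
st()
E
```

```text
t=47.50 tcp [ 610.7 -243.1   64.6] psi 96.1 Z [ 0.002 -0.001 -1.   ] F [-1.  0.  1.] w 85.1 j [-0.55  0.56  1.44  0.    1.14 -0.65]
[ 610.5 -243.6   99.4   60.6  -84. ]
t=47.55 tcp [ 611.3 -243.4   65.5] psi 96.1 Z [ 0.004 -0.002 -1.   ] F [0.6 0.3 0.8] w 85.2 j [-0.55  0.56  1.44  0.    1.14 -0.65]
```

View pics/w32.png

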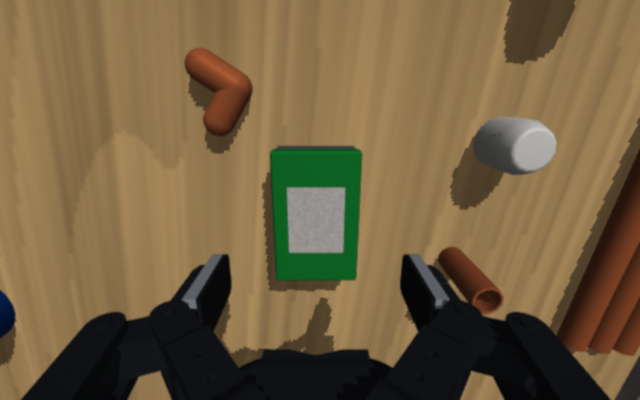

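Call:
step_arm:
  increments:
    - {"wx":0,"wy":0,"wz":0,"tx":0,"ty":0,"tz":0.04,"fingers":0.085}
    - {"wx":0,"wy":0,"wz":0,"tx":0,"ty":0,"tz":0.072,"fingers":0.085}
    - {"wx":0,"wy":0,"wz":0,"tx":0,"ty":0,"tz":0.074,"fingers":0.085}
    - {"wx":0,"wy":0,"wz":0,"tx":0,"ty":0,"tz":0.074,"fingers":0.04}
    - {"wx":0,"wy":0,"wz":0,"tx":0,"ty":0,"tz":0.074,"fingers":0.04}
    - {"wx":0,"wy":0,"wz":0,"tx":0,"ty":0,"tz":0.074,"fingers":0.04}
    - {"wx":0,"wy":0,"wz":0,"tx":0,"ty":0,"tz":0.074,"fingers":0.04}

```text
time_s: 48.42
tool_pos: [613.2, -244.4, -5.6]
tool_rot: [2.094, 2.33, 0.003]
ft_force: [-0.7, 0.9, 6.6]
gripper_width: 60.4
```

```bash
python3 - <<'E'
from h import *
st()
E
```

```text
t=48.42 tcp [ 613.2 -244.4   -5.6] psi 96.1 Z [ 0.007 -0.004 -1.   ] F [-0.7  0.9  6.6] w 60.4 j [-0.55  0.64  1.49  0.    1.   -0.65]
```

Call:
step_arm:
  increments:
    - {"wx":0,"wy":0,"wz":0,"tx":0,"ty":0,"tz":-0.03,"fingers":0.04}
    - {"wx":0,"wy":0,"wz":0,"tx":0,"ty":0,"tz":-0.09,"fingers":0.04}
    - {"wx":0,"wy":0,"wz":0,"tx":0,"ty":0,"tz":-0.15,"fingers":0.04}
    - {"wx":0,"wy":0,"wz":0,"tx":0,"ty":0,"tz":-0.21,"fingers":0.04}
    - {"wx":0,"wy":0,"wz":0,"tx":0,"ty":0,"tz":-0.265,"fingers":0.04}
    - {"wx":0,"wy":0,"wz":0,"tx":0,"ty":0,"tz":-0.27,"fingers":0.04}
    - {"wx":0,"wy":0,"wz":0,"tx":0,"ty":0,"tz":-0.27,"fingers":0.04}

```text
time_s: 49.3
tool_pos: [610.8, -243.0, 263.9]
tool_rot: [2.095, 2.331, 0.003]
ft_force: [-0.0, -0.2, -5.1]
gripper_width: 60.2
```

```bash
python3 - <<'E'
from h import *
st()
x,y=fromcase(0.5,-4); tgt(x,y,265,93.6)
E
```

```text
t=49.30 tcp [ 610.8 -243.   263.9] psi 96.1 Z [ 0.007 -0.004 -1.   ] F [-0.  -0.2 -5.1] w 60.2 j [-0.55  0.42  1.16  0.    1.55 -0.65]
t [ 0.449  -0.0395 -0.0034] w [0.0068 0.0044 0.0437] rows~7.2
```

Call:
step_arm:
  increments:
    - {"wx":0,"wy":0,"wz":0.01,"tx":0.05,"ty":-0.004,"tz":0,"fingers":0.04}
    - {"wx":0,"wy":0,"wz":0.02,"tx":0.1,"ty":-0.009,"tz":0,"fingers":0.04}
    - {"wx":0,"wy":0,"wz":0.03,"tx":0.16,"ty":-0.014,"tz":0,"fingers":0.04}
    - {"wx":0,"wy":0,"wz":0.044,"tx":0.22,"ty":-0.02,"tz":0,"fingers":0.04}
    - {"wx":0,"wy":0,"wz":0.044,"tx":0.28,"ty":-0.025,"tz":0,"fingers":0.04}
    - {"wx":0.007,"wy":0.004,"wz":0.044,"tx":0.34,"ty":-0.03,"tz":-0.003,"fingers":0.04}
    - {"wx":0.007,"wy":0.004,"wz":0.044,"tx":0.395,"ty":-0.035,"tz":-0.003,"fingers":0.04}
    - {"wx":0.007,"wy":0.004,"wz":0.044,"tx":0.435,"ty":-0.038,"tz":-0.003,"fingers":0.04}
    - {"wx":0.007,"wy":0.004,"wz":0.044,"tx":0.449,"ty":-0.04,"tz":-0.003,"fingers":0.04}
    - {"wx":0.007,"wy":0.004,"wz":0.044,"tx":0.449,"ty":-0.04,"tz":-0.003,"fingers":0.04}
    - {"wx":0.007,"wy":0.004,"wz":0.044,"tx":0.449,"ty":-0.04,"tz":-0.003,"fingers":0.04}
    - {"wx":0.007,"wy":0.004,"wz":0.044,"tx":0.449,"ty":-0.04,"tz":-0.003,"fingers":0.04}

```text
time_s: 50.8
tool_pos: [523.6, 197.8, 264.3]
tool_rot: [2.153, 2.288, -0.002]
ft_force: [0.5, 0.1, -4.5]
gripper_width: 60.5
```

```bash
python3 - <<'E'
from h import *
st();w=held('green',39.6);cv2.imwrite('pics/w33.png',w['pixels'][:,:,::-1]);st()
x,y=fromcase(0.5,-4); tgt(x,y,210,93.6); print(tocase(bot.read_state()['tool_pos']))
E
```

```text
t=50.80 tcp [523.6 197.8 264.3] psi 93.5 Z [-0.001 -0.001 -1.   ] F [ 0.5  0.1 -4.5] w 60.5 j [ 0.16  0.25  1.41 -0.    1.48  0.1 ]
tool x range -49.3 51.5 y -31.1 30.4 w 60.5
rect [ 1.1 -0.4] [100.8  61.5] 0.0
label? [315. 271.] [-1.1 -0.4] [40.  49.4] 90.0
label? [603. 221.] [ 14.1 136. ] [149.5  27.3] 3.4
t=50.85 tcp [523.6 197.9 264.4] psi 93.5 Z [-0.    -0.001 -1.   ] F [-0.2  0.8 -3.2] w 60.4 j [ 0.16  0.25  1.41 -0.    1.48  0.1 ]
t [0.0013 0.0002 0.0544] w [-0.0004  0.0007 -0.0022] rows~0.9
[ 0.29332716 -5.29206047]
```

View pics/w33.png

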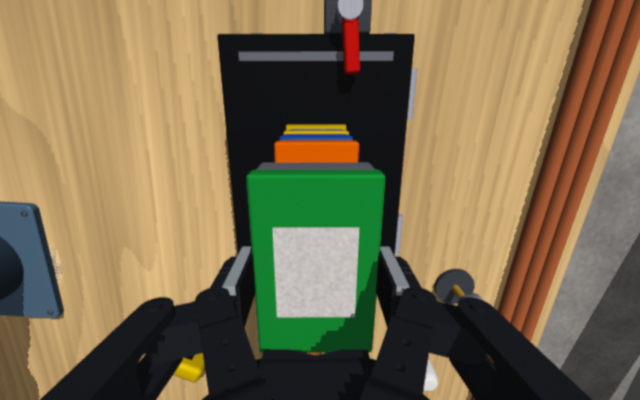

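Call:
step_arm:
  increments:
    - {"wx":0,"wy":0,"wz":-0.002,"tx":0.0015,"ty":0,"tz":0.03,"fingers":0.04}
    - {"wx":0,"wy":0,"wz":-0.002,"tx":0.0015,"ty":0,"tz":0.045,"fingers":0.04}
    - {"wx":0,"wy":0,"wz":-0.002,"tx":0.0015,"ty":0,"tz":0.051,"fingers":0.04}
    - {"wx":0,"wy":0,"wz":-0.002,"tx":0.0015,"ty":0,"tz":0.053,"fingers":0.04}
    - {"wx":0,"wy":0,"wz":-0.002,"tx":0.0015,"ty":0,"tz":0.054,"fingers":0.04}
    - {"wx":0,"wy":0,"wz":-0.002,"tx":0.0015,"ty":0,"tz":0.055,"fingers":0.04}

```text
time_s: 51.6
tool_pos: [523.9, 199.5, 210.1]
tool_rot: [2.15, 2.289, 0.0]
ft_force: [-0.5, -0.4, -3.6]
gripper_width: 60.6
```

Call:
step_arm:
  increments:
    - {"wx":0,"wy":0,"wz":0,"tx":0,"ty":0,"tz":0.001,"fingers":0.04}
    - {"wx":0,"wy":0,"wz":0,"tx":0,"ty":0,"tz":0.002,"fingers":0.04}

```text
time_s: 51.85
tool_pos: [524.1, 199.7, 208.4]
tool_rot: [2.15, 2.289, 0.002]
ft_force: [-0.4, 1.2, 1.9]
gripper_width: 60.1
```

```bash
python3 - <<'E'
from h import *
st();print(tocase(bot.read_state()['tool_pos']))
E
```

```text
t=51.85 tcp [524.1 199.7 208.4] psi 93.6 Z [ 0.002 -0.    -1.   ] F [-0.4  1.2  1.9] w 60.1 j [ 0.17  0.28  1.51 -0.    1.35  0.1 ]
[ 0.89407651 -3.61119972]
```

Contact made; release and back off.

Call:
step_arm:
  increments:
    - {"wx":0,"wy":0,"wz":0,"tx":0,"ty":0,"tz":0,"fingers":0.085}
    - {"wx":0,"wy":0,"wz":0,"tx":0,"ty":0,"tz":0,"fingers":0.085}
    - {"wx":0,"wy":0,"wz":0,"tx":0,"ty":0,"tz":0,"fingers":0.085}
    - {"wx":0,"wy":0,"wz":0,"tx":0,"ty":0,"tz":-0.03,"fingers":0.085}
    - {"wx":0,"wy":0,"wz":0,"tx":0,"ty":0,"tz":-0.08,"fingers":0.085}
    - {"wx":0,"wy":0,"wz":0,"tx":0,"ty":0,"tz":-0.12,"fingers":0.085}
    - {"wx":0,"wy":0,"wz":0,"tx":0,"ty":0,"tz":-0.12,"fingers":0.085}
    - {"wx":0,"wy":0,"wz":0,"tx":0,"ty":0,"tz":-0.12,"fingers":0.085}

```text
time_s: 52.85
tool_pos: [523.7, 199.6, 327.9]
tool_rot: [2.15, 2.289, 0.001]
ft_force: [0.7, -0.1, -1.1]
gripper_width: 84.7
```

```bash
python3 - <<'E'
from h import *
st();w=onstack('green',248); cv2.imwrite('pics/w34.png',w['pixels'][:,:,::-1])
s=snap('side')
cv2.imwrite('pics/s34.png',cv2.resize(s['pixels'][70:230,220:400,::-1],None,fx=4,fy=3.7,interpolation=cv2.INTER_CUBIC))
st()
E
```

```text
t=52.85 tcp [523.7 199.6 327.9] psi 93.6 Z [ 0.001 -0.    -1.   ] F [ 0.7 -0.1 -1.1] w 84.7 j [ 0.17  0.23  1.29 -0.    1.62  0.1 ]
wrist green [523.7 200.1 100.1  62.3 -86.4] case [ 0.5 -3.1] yaw -0.1
t=52.95 tcp [523.3 199.6 326.9] psi 93.6 Z [-0.001 -0.001 -1.   ] F [ 0.2 -0.3 -0.5] w 85.2 j [ 0.17  0.23  1.29 -0.    1.62  0.1 ]
```

View pics/w34.png

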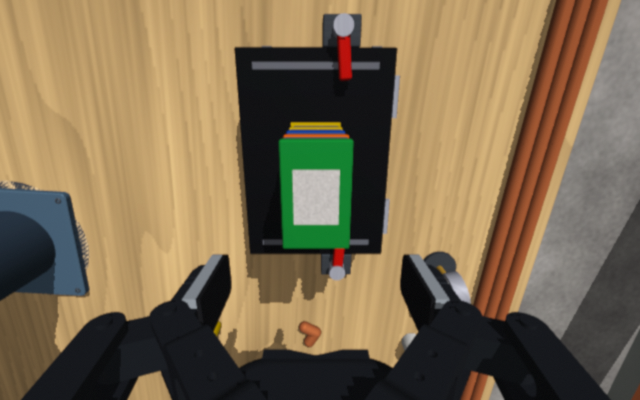

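View pics/s34.png

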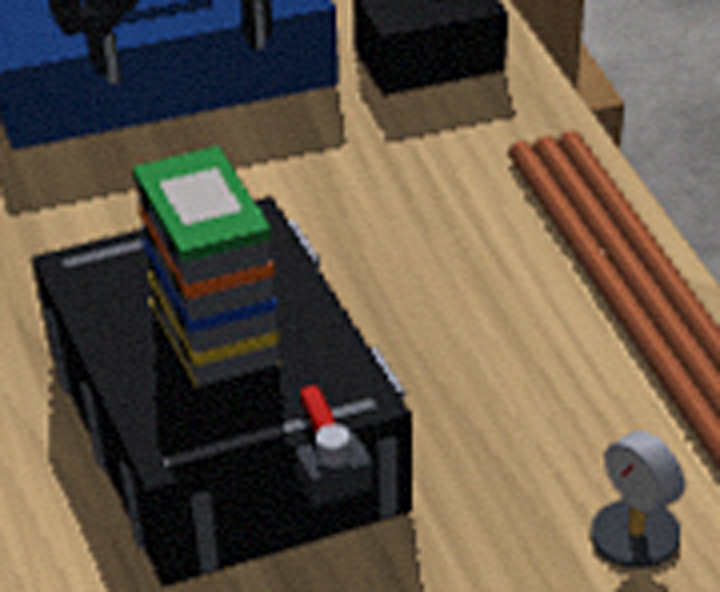

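```bash
python3 - <<'E'
from h import *
st(); print(job.sign_off())
E
```

```text
t=52.95 tcp [523.3 199.6 326.9] psi 93.6 Z [-0.001 -0.001 -1.   ] F [ 0.2 -0.3 -0.5] w 85.2 j [ 0.17  0.23  1.29 -0.    1.62  0.1 ]
the job is handed in; nothing more can be done
None
```

I packed the case and handed the job in at about 53 s. The hand-in gave no verdict. The cutter is in the empty compartment, the lid is shut and both turnbuttons are turned in. All four boxes (yellow, blue, orange, green from the bottom) stand in one column on the pad.

- **Column:** The last wrist picture puts the top box 0.5 mm (x) and −3.1 mm (y) from the pad centre, with about 0.1° of turn. The blue and orange boxes measured within 0.5 mm of it when placed. The yellow box's y estimates ranged from −0.5 to −3.9 mm; all of these are inside the limits.
- **Lid:** It sat flat under the fingertip push at about 111.4 mm by touch, against 112 mm nominal.
- **Turnbuttons:** I pushed each one to its stop (9–10 N), and both were still turned in on the last picture.
- **Gauge:** It was still standing in its place on the last picture.

Two readings disagreed with the description:
- **Fingertip position:** A touch probe put the shut fingertips about 23 mm behind the reported TCP. My first grasp of the cutter closed on nothing for this reason; I allowed for the 23 mm from then on.
- **Grip height:** While closing on each box, the arm was pushed up 2–4 mm with 5–8 N. I set the placing heights from the readings taken there.

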